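# Fit the dust extractor's filter canisters

## Robot

A 6-joint arm with a two-finger parallel gripper is mounted at the origin on the work surface. World frame = base frame: x ahead of the robot, y to its left, z up, the work surface at z = 0. Lengths are in m, angles in degrees, forces in N, time in s.
With the tool pointing down it reaches from about 0.4 to 0.825 m from the base axis. Payload 7 kg.
Tool frame: the origin (TCP) lies midway between the tips of the shut fingers; the grasp point (between the pads) lies 19 mm behind it (ctrl.hold_point_z is the distance from the TCP to the grasp point, in m); z points along the fingers, y is the line along which they close (so a half turn about z gives the same grasp; the last joint's range is limited). The gripper opens to 88 mm and grips with 3 to 60 N. Pads are 19 mm wide; open, the fingers measure 130 mm over their backs; the gripper's body (78 mm by 193 mm) begins 47 mm behind the grasp point.
Start: joints at [-56.259, 20.546, 0.682, 0, -70.136, -16.507], TCP at [0.2, -0.645, 0.227] pointing down, gripper open.
Joint ranges: [-176.03, 176.03], [-82.01, 121.73], [-58.28, 71.71], [-173.87, 95.51], [-174.79, -0.11], [-173.66, 173.66]. Speed limits (degrees/s): [136.94, 136.94, 172.46, 180, 180, 180].

## Interface

Orientations are given as [roll, pitch, yaw] about the fixed x, y, z axes, in that order (R = Rz(yaw) Ry(pitch) Rx(roll)).
In Python, from plant import ctrl gives the robot as it stands.
- The arm moves only by the tool apply_moves, never from a script. Its argument "deltas" is a list of rows, each an object with "fingers": the finger opening in mm, from 0 to 87.6; "delta_pos": the shift along the tool's x, y, z in mm, a list of three; "angular": the turn, a rotation vector about the tool's x, y, z in degrees, a list of three. A call has 1 to 10 rows; each row is the pose to reach, as a shift and turn from the pose commanded when the call began, along the tool's axes at that moment; what a row does not reach only later rows make up. A row lasts 1/10 s, in which the tool goes at most 50 mm and 8.59 degrees, less where a joint would pass 70% of its speed; a pose out of reach is approached as far as the arm can. A call with a gripper value outside its range is refused whole. The fingers move at their own pace and stop on an object; the grip force is fixed at half the most. Time passes only in rows, so rows that repeat a pose let the fingers close. It gives the time, the measured TCP pose, the force, the opening and the grip force at its end, in the units of the state.
- ctrl.get_obs(): the state, without advancing time (a new reading comes with each control period).
- ctrl.snapshot(name): name is "side" or "top"; returns the picture (384x512x3 uint8, red, green, blue); there is no depth.
- ctrl.camera_params(name): a dict with "fx", "fy", "cx", "cy" (pixels), "dist_coeffs" ([k1, k2, p1, p2, k3] as OpenCV has them; the pictures are not rectified), "cam_to_world" (4x4, takes a point from camera to world coordinates). Camera axes: x right, y up, looking along -z (the intrinsics and any distortion apply to the point x, -y, -z); pixel columns grow to the right and rows downward; lengths in m; the calibration is good to about 2 mm. A picture is of the moment at which its call begins. camera_params takes no time and is no camera call.
- ctrl.close_job(): hands the job in; it is judged then, once.
The state is a dict: "clock": time; "joint_pos": joint angles; "qvel": joint speeds; "tau": joint torques, N m; "tool_pos": TCP position; "orientation": TCP orientation; "force": force on the tool from outside, world axes, zero at the start; "moment": the same for the moment, N m; "opening": finger opening in m; "gripper_force": force on a finger pad.
Only numpy, scipy, OpenCV 4.12 (cv2) and the standard library are available. Lean on these libraries where they do the work, as an engineer would, in place of code of your own. Each camera call takes 0.05 s, during which the arm holds its last target. There are 200 camera calls.

## Task

Make the bench dust extractor ready for work. One filter canister has dropped behind the wire guard of the planing machine: draw it out with the hooked rod, keeping the gripper off that canister while it is inside the guard, and put the rod back on its rack. Push every canister into an extractor socket against its spring and twist it a quarter turn clockwise so that it locks; only when all are locked, push the switch lever fully over to on, and leave the other things on the bench where they are.

Things in the scene. Friction and masses are not known exactly. Their poses are not given: they have to be found in the camera images.
- can0_mid (a point): The canister that dropped behind the guard, standing upright. All canisters are alike: 84 mm tall, 0.16 kg, heavy at the foot; steel neck 44 mm across, up to 28 mm; white body 60 mm across, 28 to 52 mm up; black grip bar on top, 52 to 84 mm up, 50 mm long (along x) and 16 mm wide (y): take it by the bar. This point: on its axis, 42 mm above its underside; z up.
- can1_mid (a point): Another canister, upright on the bench (may be absent), same as can0. Its two steel lugs stick out at the bottom of the neck along its x axis, in line with the grip bar: 64 mm over both tips, 12 mm wide, 8 mm thick, flush with the underside. This point: on its axis, 42 mm above its underside; z up.
- can2_mid (a point): Another canister, upright on the bench (may be absent), same as can0 and can1; the point is on its axis, 42 mm above its underside; x along bar and lugs, z up.
- can3_mid (a point): Another canister, upright on the bench (may be absent), same as can0 and can1; the point is on its axis, 42 mm above its underside; x along bar and lugs, z up.
- socket0 (a point): Bayonet socket on the flat top of the dust extractor; all four are alike and take any canister. The point is on its axis, on its floor, 50 mm above the bench; z up. Dark steel claws 22 mm high stand round a 48 mm bore and reach 37 mm from the axis, with two 18 mm gaps for the lugs, on the +x and -x sides. Sockets stand 104 mm apart.
- socket1 (a point): Bayonet socket like socket0, point on its floor. To lock: enter with lugs and bar along the socket's x axis, push down till the canister's underside is 0 to 3 mm above the floor, turn it a quarter turn clockwise seen from above (stops block the other way and going too far), let go: the spring lifts it into its pocket.
- socket2 (a point): Bayonet socket like socket0, point on its floor. A spring plunger 32 mm across in the middle stands 20 mm above the floor; it pushes back with 3 N at first and 10 N when pressed to the floor.
- socket3 (a point): Bayonet socket like socket0, point on its floor. In any socket a locked canister's underside stands 8 mm above the floor, with lugs and bar along the socket's y axis; one not locked stands about 20 mm above the floor.
- switch (a joint): The extractor's switch lever: 0 is off (leaning to the extractor's -x), 1.0 rad is on (leaning to its +x); it stays where it is left and moves with about 1 N at its tip.
- switch_tip (a point): Centre of the black ball, 26 mm across, at the end of the 70 mm switch lever, on the extractor beside socket0 and socket1. The lever swings towards the extractor's +x (the same as the sockets' x axis) in the upright plane, about a pivot 72 mm above the bench.
- guard_mouth (a point): Wire guard of the planing machine, fixed: a cage 170 mm wide (x), 210 mm deep (y) and 240 mm high with roof, sides and back, open at its mouth. The point is in the middle of the mouth, on the bench; +y points into the cage, so -y is the way out.
- rod_grip (a point): Hooked rod, 0.2 kg. The point is the middle of its wooden grip, 100 mm long (along x), 22 mm wide and 22 mm tall, on the rod's axis. The 10 mm steel rod runs along +x; at x = 250 mm hang two upright prongs (8 mm thick, at y = -22 and +22 mm) that reach 92 mm below the rod's axis (z up). It balances within 30 mm of the grip's middle; a stub reaches back to x = -100 mm.
- rack_rest (a point): Wooden rack of the rod: where the rod's grip point lies when the rod is on the rack, 115 mm above the bench. x is the way the rod lies, hook end at +x. Two posts, at x = -75 and +95 mm, carry the rod in open-topped forks 24 mm wide, whose tips stand 15 mm above the rod's axis.
- glue: Bystander: glue bottle, 52 mm across, 130 mm tall; the origin is at its underside.
- mug: Bystander: white mug, 80 mm across, 90 mm tall; the origin is at its underside.
- mallet: Bystander: wooden mallet, 220 mm long; the origin is at its underside.
- ruler: Bystander: wooden ruler 180 x 30 x 8 mm; the origin is at its underside.
- cane_a: Bystander: piece of cane, 110 mm long, 22 mm thick; the origin is at its underside.
- cane_c: Bystander: piece of cane, 180 mm long, 22 mm thick; the origin is at its underside.
- block: Bystander: dark wood block 90 x 50 x 35 mm; the origin is at its underside.
There are look-alikes about, which are no part of the job. What is shaped like the part that bears can1_mid but orange, turquoise or yellow is not meant.

How it is judged (in metres and radians):
On the way, in this order (a step that is already met when the one before it is completed fails the run):
1. the dropped canister has been drawn out of the guard's mouth (y of can0_mid in the frame of guard_mouth below -0.035 m), for 0.2 s.
2. every canister is locked in a socket (((horizontal distance between can0_mid and socket0 below 0.008 m and z of can0_mid in the frame of socket0 between 0.044 and 0.055 m and angle between the x axis of can0_mid and the y axis of socket0, either way round below 0.22 rad) or (horizontal distance between can0_mid and socket1 below 0.008 m and z of can0_mid in the frame of socket1 between 0.044 and 0.055 m and angle between the x axis of can0_mid and the y axis of socket1, either way round below 0.22 rad) or (horizontal distance between can0_mid and socket2 below 0.008 m and z of can0_mid in the frame of socket2 between 0.044 and 0.055 m and angle between the x axis of can0_mid and the y axis of socket2, either way round below 0.22 rad) or (horizontal distance between can0_mid and socket3 below 0.008 m and z of can0_mid in the frame of socket3 between 0.044 and 0.055 m and angle between the x axis of can0_mid and the y axis of socket3, either way round below 0.22 rad)) and ((horizontal distance between can1_mid and socket0 below 0.008 m and z of can1_mid in the frame of socket0 between 0.044 and 0.055 m and angle between the x axis of can1_mid and the y axis of socket0, either way round below 0.22 rad) or (horizontal distance between can1_mid and socket1 below 0.008 m and z of can1_mid in the frame of socket1 between 0.044 and 0.055 m and angle between the x axis of can1_mid and the y axis of socket1, either way round below 0.22 rad) or (horizontal distance between can1_mid and socket2 below 0.008 m and z of can1_mid in the frame of socket2 between 0.044 and 0.055 m and angle between the x axis of can1_mid and the y axis of socket2, either way round below 0.22 rad) or (horizontal distance between can1_mid and socket3 below 0.008 m and z of can1_mid in the frame of socket3 between 0.044 and 0.055 m and angle between the x axis of can1_mid and the y axis of socket3, either way round below 0.22 rad)) and ((horizontal distance between can2_mid and socket0 below 0.008 m and z of can2_mid in the frame of socket0 between 0.044 and 0.055 m and angle between the x axis of can2_mid and the y axis of socket0, either way round below 0.22 rad) or (horizontal distance between can2_mid and socket1 below 0.008 m and z of can2_mid in the frame of socket1 between 0.044 and 0.055 m and angle between the x axis of can2_mid and the y axis of socket1, either way round below 0.22 rad) or (horizontal distance between can2_mid and socket2 below 0.008 m and z of can2_mid in the frame of socket2 between 0.044 and 0.055 m and angle between the x axis of can2_mid and the y axis of socket2, either way round below 0.22 rad) or (horizontal distance between can2_mid and socket3 below 0.008 m and z of can2_mid in the frame of socket3 between 0.044 and 0.055 m and angle between the x axis of can2_mid and the y axis of socket3, either way round below 0.22 rad)) and ((horizontal distance between can3_mid and socket0 below 0.008 m and z of can3_mid in the frame of socket0 between 0.044 and 0.055 m and angle between the x axis of can3_mid and the y axis of socket0, either way round below 0.22 rad) or (horizontal distance between can3_mid and socket1 below 0.008 m and z of can3_mid in the frame of socket1 between 0.044 and 0.055 m and angle between the x axis of can3_mid and the y axis of socket1, either way round below 0.22 rad) or (horizontal distance between can3_mid and socket2 below 0.008 m and z of can3_mid in the frame of socket2 between 0.044 and 0.055 m and angle between the x axis of can3_mid and the y axis of socket2, either way round below 0.22 rad) or (horizontal distance between can3_mid and socket3 below 0.008 m and z of can3_mid in the frame of socket3 between 0.044 and 0.055 m and angle between the x axis of can3_mid and the y axis of socket3, either way round below 0.22 rad))), for 0.2 s.
3. the switch lever is on (value of joint switch above 0.85 rad), for 0.2 s.
At the end, for the whole second after the job is handed in: Every canister is locked in a socket (within 8 mm of its axis, underside 2 to 13 mm above its floor, lugs within 0.22 rad of the socket's y axis), the switch lever is at 0.85 rad or more, and the rod lies in its rack (grip point within 30 mm of its rest, within 0.15 rad of its line, hook down) (all of step 2 and value of joint switch above 0.85 rad and distance between rod_grip and rack_rest below 0.03 m and angle between the x axis of rod_grip and the x axis of rack_rest, either way round below 0.15 rad and angle between rod_grip's own z axis and vertical below 0.3 rad); the robot touches nothing.
It fails at once if the gripper touches the dropped canister while it is inside the guard (contact force between the fingers and can0 above 0.5 N and y of can0_mid in the frame of guard_mouth above 0 m).
It fails at once if another thing on the bench is moved more than 60 mm (distance of any of glue, mug, mallet, ruler, block, cane_a, cane_c from where it was at the start of the episode above 0.06 m).
Of can1, can2, can3 only 1 to 3 are there at a start; the rules pass over those that are not, and their reading is None.
At some moment in a run one of can1, can2, can3 may be knocked a few centimetres aside while the robot is not near it.
It also fails if it takes over 210 s, if anything falls off the work surface, if the arm or the gripper's body presses on something with over 40 N, if the wrist force passes 120 N, or if a joint passes its speed limit or range.

## Working session

There is one attempt and no reset: what is moved stays moved. The work goes in short steps, Python scripts to look and compute and a tool call to move; the robot and the scene stay as the last step left them, time stands still between calls to the robot, and variables do not carry over. Pictures are saved under pics/ and viewed, at most 14 in all, crops included, and the job is handed in when it is done.

Besides the shell and the picture viewer there is one more tool, called as name([rows], argument=value, ...), one row to a line, values as JSON. apply_moves: Moves the arm, as the interface text tells. Its arguments: {"type":"object","properties":{"deltas":{"type":"array"}},"required":["deltas"]}

```bash
ls; mkdir -p pics
cat > h.py <<'E'
import numpy as np, cv2
from plant import ctrl
from scipy.spatial.transform import Rotation as R
def snap(n,f):
    im=ctrl.snapshot(n); cv2.imwrite(f,im[:,:,::-1]); return im
def ray(n,u,v):
    p=ctrl.camera_params(n); K=np.array([[p['fx'],0,p['cx']],[0,p['fy'],p['cy']],[0,0,1]])
    q=cv2.undistortPoints(np.array([[[u,v]]],float),K,np.array(p['dist_coeffs']))[0,0]
    T=np.array(p['cam_to_world']); d=T[:3,:3]@np.array([q[0],-q[1],-1]); return T[:3,3],d
def onz(n,u,v,z):
    o,d=ray(n,u,v); return o+d*(z-o[2])/d[2]
def proj(n,P):
    p=ctrl.camera_params(n); K=np.array([[p['fx'],0,p['cx']],[0,p['fy'],p['cy']],[0,0,1]])
    T=np.array(p['cam_to_world']); c=(np.atleast_2d(P)-T[:3,3])@T[:3,:3]; c=c*[1,-1,-1]
    return cv2.projectPoints(c.reshape(-1,1,3),np.zeros(3),np.zeros(3),K,np.array(p['dist_coeffs']))[0][:,0]
def tri(a,b):
    (o1,d1),(o2,d2)=ray('side',*a),ray('top',*b)
    s=np.linalg.lstsq(np.c_[d1,-d2],o2-o1,rcond=None)[0]
    A,B=o1+d1*s[0],o2+d2*s[1]; return (A+B)/2,np.linalg.norm(A-B)
E
python3 - <<'E'
from h import *
for n in('side','top'):
    im=snap(n,f'pics/{n}0.png'); p=ctrl.camera_params(n); print(n,p['fx'],np.round(p['cam_to_world'],3).tolist(),p['dist_coeffs'])
    cv2.imwrite(f'pics/{n}0b.png',cv2.resize(im[:,:,::-1],(800,600),interpolation=cv2.INTER_CUBIC))
print(ctrl.get_obs(),ctrl.hold_point_z)
E
```

```text
pics
side 355.3348879173614 [[-0.998, 0.043, -0.049, 0.488], [-0.066, -0.654, 0.754, 0.756], [0.0, 0.755, 0.655, 0.763], [0.0, 0.0, 0.0, 1.0]] [-0.01535869  0.          0.          0.          0.        ]
top 382.20276594757496 [[-0.018, 0.997, -0.069, 0.461], [-1.0, -0.016, 0.025, 0.038], [0.023, 0.069, 0.997, 1.152], [0.0, 0.0, 0.0, 1.0]] [-0.04385444  0.          0.          0.          0.        ]
{'clock': 0.1, 'joint_pos': array([-5.62595788e+01,  2.05889305e+01,  6.39220577e-01, -1.62972614e-02,
       -7.01357749e+01, -1.65080046e+01]), 'qvel': array([ 0.03602103, -0.02801882,  0.01520096,  0.08324843,  0.08721773,
       -0.03996492]), 'tau': array([-1.43507634e-03, -5.84161806e+01,  2.93752187e+01,  7.01548889e+00,
        1.02209556e-02, -3.28755220e-05]), 'tool_pos': array([ 0.19981945, -0.64429438,  0.22570435]), 'orientation': array([ 1.79913685e+02, -9.60281493e-03, -1.62773125e+02]), 'force': array([-0.58569489,  0.18757897, -0.02504595]), 'moment': array([-0.02315185, -0.01232843, -0.03969657]), 'gripper_force': 0.0, 'opening': 0.08738474078984947} 0.0188
```

View pics/top0b.png

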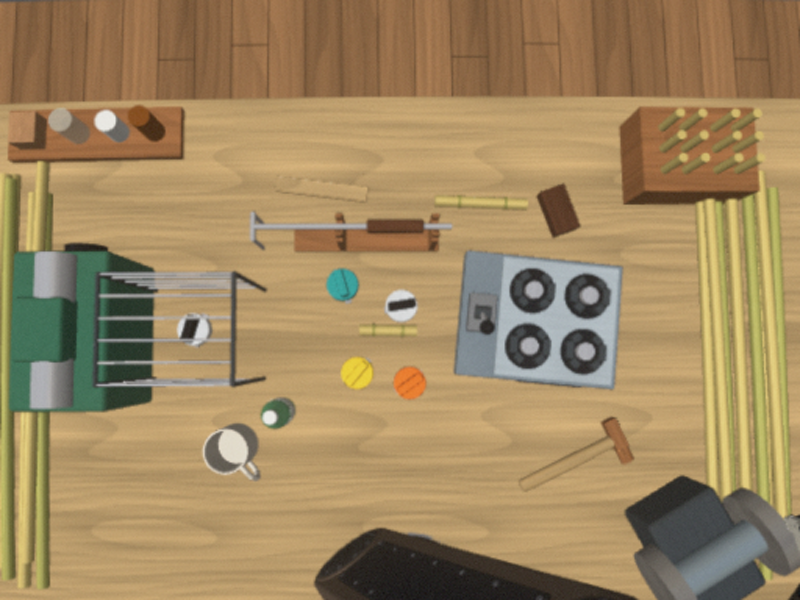

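View pics/side0b.png

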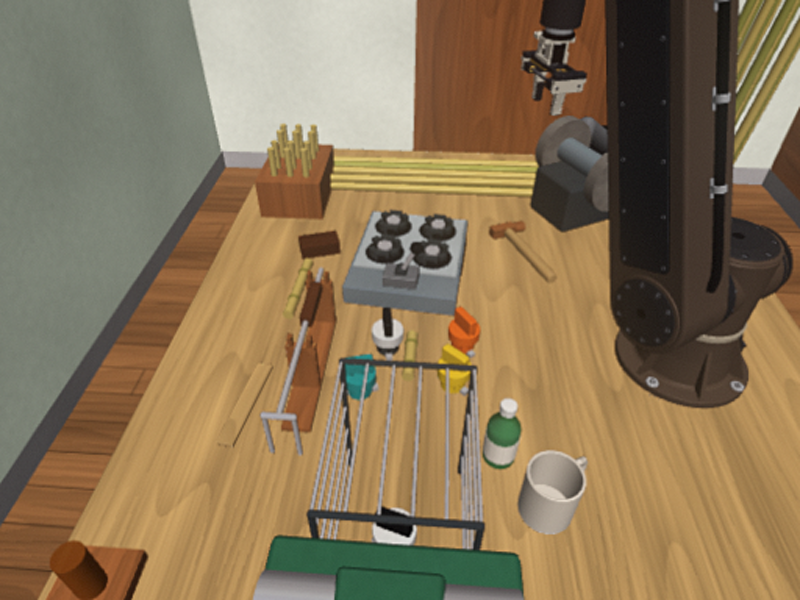

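The top view (800x600) shows white can1 at (402,305), can0 in the guard at (192,329), the rod on its rack with its grip at (395,226) and hook at (255,228), and four sockets near (532,290), (587,296), (528,345) and (583,351). The lever ball is at (487,327). Three look-alikes stand on the bench: turquoise (342,285), yellow (357,372) and orange (410,382). The only white canisters are at (402,305) and in the guard, so those are the ones meant. I'll confirm both in one crop.

Run:
```python
from h import *
im=cv2.imread('pics/top0.png')
a=cv2.resize(im[135:265,100:290],None,fx=4.2,fy=4.2,interpolation=cv2.INTER_CUBIC)[:, :798]
cv2.imwrite('pics/c1.png',a)
b=cv2.resize(im[150:260,285:405],None,fx=5.4,fy=5.4,interpolation=cv2.INTER_CUBIC)
cv2.imwrite('pics/c2.png',b)
g=cv2.cvtColor(im,cv2.COLOR_BGR2GRAY); hsv=cv2.cvtColor(im,cv2.COLOR_BGR2HSV)
def bar(c,r=13):
    u,v=c; m=np.zeros_like(g); cv2.circle(m,c,r,255,-1)
    w=(((g<60)&(m>0))*255).astype(np.uint8)
    k,l,s,ce=cv2.connectedComponentsWithStats(w); i=1+np.argmax(s[1:,4])
    ys,xs=np.where(l==i); ct=cv2.minAreaRect(np.c_[xs,ys].astype(np.float32)); 
    P=np.array([onz('top',x,y,.084)[:2] for x,y in zip(xs,ys)]); c0=P.mean(0); e=np.linalg.eigh(np.cov((P-c0).T))
    print('bar',s[i],ce[i],c0,np.degrees(np.arctan2(*e[1][::-1,1])),4*np.sqrt(e[0])*.866)
bar((257,195)); bar((122,210))
w=((g<75)*255).astype(np.uint8)
S=[]
for c in((341,186),(376,190),(338,221),(373,225)):
    m=np.zeros_like(g); cv2.circle(m,c,19,255,-1); q=w&m
    pts=cv2.findNonZero(q); h=cv2.convexHull(pts); (x,y),r=cv2.minEnclosingCircle(h); mo=cv2.moments(h)
    cx,cy=mo['m10']/mo['m00'],mo['m01']/mo['m00']; p=onz('top',cx,cy,.070); S.append(p[:2]); print(c,(x,y,r),(cx,cy),p)
S=np.array(S); print([np.linalg.norm(S[i]-S[j]) for i,j in((0,1),(2,3),(0,2),(1,3),(0,3),(1,2))])
# rod grip: dark brown
for n,(u0,v0,u1,v1) in {'grip':(232,138,274,152)}.items():
    m=(g[v0:v1,u0:u1]<85); ys,xs=np.where(m); print(n,len(xs),xs.min()+u0,xs.max()+u0,ys.min()+v0,ys.max()+v0,onz('top',xs.mean()+u0,ys.mean()+v0,.126))
```

```text
bar [250 192  15   6  57] [257.03508772 194.52631579] [0.54981225 0.00473003] 99.47369182546947 [0.01057914 0.04374969]
bar [117 205   9  11  73] [121.09589041 209.98630137] [0.51252834 0.38489357] 156.59659590155383 [0.01772894 0.03216258]
(341, 186) (340.1666564941406, 185.55555725097656, 13.980350494384766) (340.11412726211324, 185.57910099241096) [ 0.5730511  -0.23457751  0.07      ]
(376, 190) (375.0, 189.22222900390625, 13.814126968383789) (375.00265486725664, 189.1631268436578) [ 0.56124848 -0.33577409  0.07      ]
(338, 221) (337.3709716796875, 221.18548583984375, 14.010852813720703) (337.1290694324402, 221.26764621146643) [ 0.47101535 -0.22261923  0.07      ]
(373, 225) (372.56756591796875, 224.66891479492188, 13.908069610595703) (372.38132408210464, 224.60508817577335) [ 0.45960101 -0.3241714   0.07      ]
[np.float64(0.10188252833842905), np.float64(0.10219163144859796), np.float64(0.1027340981167772), np.float64(0.10230752243900436), np.float64(0.14456136116204749), np.float64(0.1447274639842424)]
grip 282 235 270 141 148 [0.68307928 0.01491208 0.126     ]
```

View pics/c1.png

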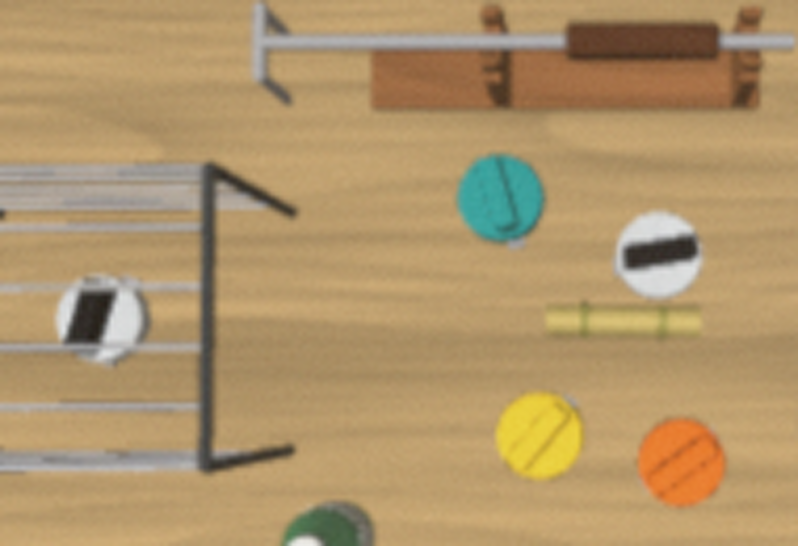

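View pics/c2.png

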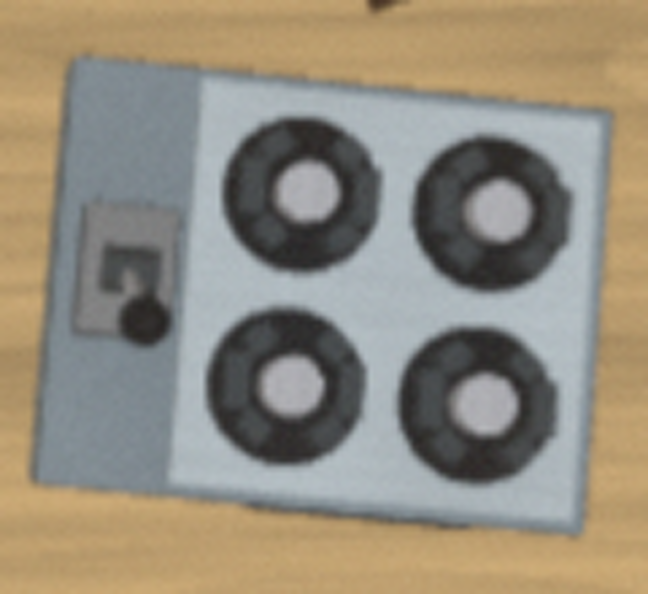

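The crops confirm that can1 (white, black bar, px (257,195)) and can0 (px (122,210), inside the guard) are the real canisters. The turquoise, yellow and orange ones are decoys. The four sockets have their lug gaps at the top and bottom of the picture, so the extractor's x points roughly along world +x. The lever ball at px (312,209) leans to -x, which is off.

Run:
```python
from h import *
im=cv2.imread('pics/top0.png'); hsv=cv2.cvtColor(im,cv2.COLOR_BGR2HSV); g=cv2.cvtColor(im,cv2.COLOR_BGR2GRAY)
S=[]
for c in((341,185),(377,189),(339,221),(375,225)):
    m=np.zeros_like(g); cv2.circle(m,c,9,255,-1)
    q=(((g>115)&(m>0))*255).astype(np.uint8); k,l,s,ce=cv2.connectedComponentsWithStats(q); i=1+np.argmax(s[1:,4])
    p=onz('top',*ce[i],.0695); S.append(p[:2]); print(s[i,4],ce[i],p)
S=np.array(S); print([np.linalg.norm(S[i]-S[j]) for i,j in((0,1),(2,3),(0,2),(1,3))])
m=S.mean(0); ux=(S[0]+S[1]-S[2]-S[3])/4; uy=(S[0]+S[2]-S[1]-S[3])/4
tx=np.degrees(np.arctan2(ux[1],ux[0])); ty=np.degrees(np.arctan2(uy[1],uy[0]))-90; th=np.radians((tx+ty)/2); print('mid',m,tx,ty)
X=np.array([np.cos(th),np.sin(th)]);Y=np.array([-X[1],X[0]])
for a,b in((1,1),(1,-1),(-1,1),(-1,-1)): print('sock fit',m+.052*(a*X+b*Y))
for c in((257,195),(124,211)):
    mk=np.zeros_like(g); cv2.circle(mk,c,15,255,-1)
    q=(((hsv[...,1]<40)&(g>150)&(mk>0))*255).astype(np.uint8); (x,y),r=cv2.minEnclosingCircle(cv2.convexHull(cv2.findNonZero(q))); mo=cv2.moments(cv2.convexHull(cv2.findNonZero(q)))
    print('body',x,y,r,mo['m10']/mo['m00'],mo['m01']/mo['m00'],onz('top',x,y,.052), onz('top',x,y,.045))
print('hook',onz('top',162.4,145,.115),'stub',onz('top',288.5,145,.115))
print('mouth feet',onz('top',100+294/4.2,135+212/4.2,0),onz('top',100+292/4.2,135+449/4.2,0))
print('mouth top',onz('top',100+209/4.2,135+170/4.2,.24),onz('top',100+207/4.2,135+465/4.2,.24))
print('posts',[onz('top',100+u/4.2,135+v/4.2,.13) for u,v in((492,12),(491,68),(748,12),(746,68))])
print('ball',onz('top',285+144/5.4,150+320/5.4,.133),'grip ends',onz('top',100+566/4.2,135+42/4.2,.126),onz('top',100+719/4.2,135+42/4.2,.126))
```

```text
104 [341.47115385 185.06730769] [ 0.57452311 -0.23868795  0.0695    ]
102 [376.88235294 188.56862745] [ 0.56293534 -0.34152343  0.0695    ]
102 [338.54901961 221.        ] [ 0.47170732 -0.22684991  0.0695    ]
108 [374.37037037 224.43518519] [ 0.45997476 -0.3301406   0.0695    ]
[np.float64(0.10348629168278624), np.float64(0.10395489683017678), np.float64(0.10349505487571753), np.float64(0.10358788651939106)]
mid [ 0.51728513 -0.28430047] -6.438314592730747 -6.454777504547195
sock fit [ 0.5747947  -0.23846763]
sock fit [ 0.56311798 -0.34181004]
sock fit [ 0.47145229 -0.2267909 ]
sock fit [ 0.45977557 -0.33013331]
body 255.8482208251953 195.4642791748047 10.463770866394043 256.19457994579943 195.46016260162602 [0.54981274 0.00722531 0.052     ] [0.55037935 0.00703105 0.045     ]
body 124.0 210.89285278320312 14.363146781921387 124.8162184189079 210.74653626731865 [0.51133637 0.38690716 0.052     ] [0.51165823 0.38912809 0.045     ]
hook [0.68762093 0.26289841 0.115     ] stub [ 0.68295093 -0.08359416  0.115     ]
mouth feet [0.58838889 0.26475941 0.        ] [0.41867119 0.26667516 0.        ]
mouth top [0.58667631 0.26596893 0.24      ] [0.41921512 0.26696418 0.24      ]
posts [array([0.70181293, 0.11156003, 0.13      ]), array([0.66520519, 0.11254977, 0.13      ]), array([ 0.69977537, -0.05394036,  0.13      ]), array([ 0.66305171, -0.05181725,  0.13      ])]
ball [ 0.50381652 -0.13960767  0.133     ] grip ends [0.68239072 0.06419044 0.126     ] [ 0.68114592 -0.03499605  0.126     ]
```

```bash
cat >> h.py <<'E'
def go(*ways):
    o=ctrl.get_obs(); M=R.from_euler('xyz',o['orientation'],degrees=True); p=o['tool_pos']
    print('now t=%.1f'%o['clock'],p.round(4),o['orientation'].round(2),'F',o['force'].round(1),'op',round(o['opening'],4),'gf',round(o['gripper_force'],1),'j',o['joint_pos'].round(0))
    for x,y,z,yaw in ways:
        T=R.from_euler('xyz',[180,0,yaw],degrees=True)
        print('pos',(M.inv().apply(np.array([x,y,z])-p)*1000).round(1),'ang',np.degrees((M.inv()*T).as_rotvec()).round(2))
E
python3 -c "
from h import *
go((.549,.006,.20,-80.5),(.549,.006,.055,-80.5))"
```

```text
now t=0.1 [ 0.1998 -0.6443  0.2257] [ 1.7991e+02 -1.0000e-02 -1.6277e+02] F [-0.6  0.2 -0. ] op 0.0874 gf 0.0 j [-56.  21.   1.  -0. -70. -17.]
pos [-526.1  517.7   26.4] ang [ 8.000e-02  5.000e-02 -8.227e+01]
pos [-526.1  517.5  171.4] ang [ 8.000e-02  5.000e-02 -8.227e+01]
```

apply_moves([
  {"fingers": 60, "delta_pos": [-526, 517, 26], "angular": [0, 0, -82.3]},
  {"fingers": 60, "delta_pos": [-526, 517, 26], "angular": [0, 0, -82.3]},
  {"fingers": 60, "delta_pos": [-526, 517, 26], "angular": [0, 0, -82.3]},
  {"fingers": 60, "delta_pos": [-526, 517, 26], "angular": [0, 0, -82.3]},
  {"fingers": 60, "delta_pos": [-526, 517, 26], "angular": [0, 0, -82.3]},
  {"fingers": 60, "delta_pos": [-526, 517, 26], "angular": [0, 0, -82.3]},
  {"fingers": 60, "delta_pos": [-526, 517, 26], "angular": [0, 0, -82.3]},
  {"fingers": 60, "delta_pos": [-526, 517, 26], "angular": [0, 0, -82.3]},
  {"fingers": 60, "delta_pos": [-526, 517, 26], "angular": [0, 0, -82.3]},
  {"fingers": 60, "delta_pos": [-526, 517, 26], "angular": [0, 0, -82.3]},
])

```text
clock: 1.1
tool_pos: [0.4369, -0.2025, 0.209]
orientation: [-180.0, 0.0, -80.1]
force: [1.5, -0.6, 0.8]
opening: 0.0598
gripper_force: 0.0
```

```bash
python3 -c "
from h import *
go((.549,.006,.20,-80.5),(.549,.006,.06,-80.5))"
```

```text
now t=1.1 [ 0.4369 -0.2025  0.209 ] [-179.98    0.    -80.13] F [ 1.5 -0.6  0.8] op 0.0598 gf 0.0 j [ -1.   3. -24.  -0. -63.  11.]
pos [-186.2 -146.2    9. ] ang [-0.02  0.    0.37]
pos [-186.2 -146.1  149. ] ang [-0.02  0.    0.37]
```

apply_moves([
  {"fingers": 60, "delta_pos": [-186, -146, 9], "angular": [0, 0, 0]},
  {"fingers": 60, "delta_pos": [-186, -146, 9], "angular": [0, 0, 0]},
  {"fingers": 60, "delta_pos": [-186, -146, 9], "angular": [0, 0, 0]},
  {"fingers": 60, "delta_pos": [-186, -146, 9], "angular": [0, 0, 0]},
  {"fingers": 60, "delta_pos": [-186, -146, 9], "angular": [0, 0, 0]},
  {"fingers": 60, "delta_pos": [-186, -146, 50], "angular": [0, 0, 0]},
  {"fingers": 60, "delta_pos": [-186, -146, 90], "angular": [0, 0, 0]},
  {"fingers": 60, "delta_pos": [-186, -146, 90], "angular": [0, 0, 0]},
])

```text
clock: 1.9
tool_pos: [0.5457, 0.0026, 0.1138]
orientation: [179.4, -0.0, -80.5]
force: [-0.9, 0.1, 0.1]
opening: 0.06
gripper_force: 0.0
```

Run:
```python
from h import *
s=snap('side','pics/s1.png'); t=snap('top','pics/t1.png')
cv2.imwrite('pics/s1c.png',cv2.resize(s[150:290,190:350,::-1],None,fx=4.2,fy=4.2,interpolation=cv2.INTER_CUBIC))
go((.549,.006,.06,-80.5))
print(proj('side',[.5498,.0065,.084]),proj('side',[.5498,.0065,.04]))
```

```text
now t=2.0 [0.5497 0.0027 0.1192] [ 1.799e+02 -5.000e-02 -8.044e+01] F [ 1.  -0.   0.2] op 0.0602 gf 0.0 j [ 21.  14. -23.   0. -52. -11.]
pos [-3.4  0.  59.2] ang [ 0.1  -0.05  0.06]
[[247.83578924 201.18688047]] [[247.95410411 212.32684974]]
```

View pics/s1c.png

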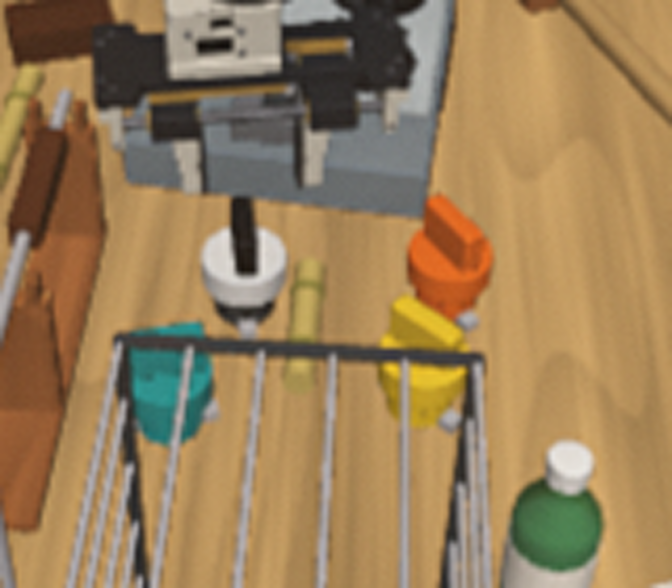

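The open fingers hang over can1, with the bar (crop px (243,235)) between the two tips, so I'll lower and grip.

apply_moves([
  {"fingers": 60, "delta_pos": [-3, 0, 20], "angular": [0, 0, 0]},
  {"fingers": 60, "delta_pos": [-3, 0, 40], "angular": [0, 0, 0]},
  {"fingers": 60, "delta_pos": [-3, 0, 58], "angular": [0, 0, 0]},
  {"fingers": 60, "delta_pos": [-3, 0, 60], "angular": [0, 0, 0]},
  {"fingers": 5, "delta_pos": [-3, 0, 60], "angular": [0, 0, 0]},
  {"fingers": 5, "delta_pos": [-3, 0, 60], "angular": [0, 0, 0]},
  {"fingers": 5, "delta_pos": [-3, 0, 60], "angular": [0, 0, 0]},
  {"fingers": 5, "delta_pos": [-3, 0, 60], "angular": [0, 0, 0]},
  {"fingers": 5, "delta_pos": [-3, 0, 60], "angular": [0, 0, 0]},
  {"fingers": 5, "delta_pos": [-3, 0, 60], "angular": [0, 0, 0]},
])

```text
clock: 3.0
tool_pos: [0.5493, 0.0061, 0.0592]
orientation: [-180.0, 0.0, -80.5]
force: [0.5, -0.4, 0.1]
opening: 0.0173
gripper_force: 0.4
```

```bash
python3 -c "
from h import *
go((.549,.006,.20,-80.5))"
```

```text
now t=3.0 [0.5493 0.0061 0.0592] [-179.98    0.    -80.46] F [ 0.5 -0.4  0.1] op 0.0173 gf 0.4 j [ 21.  19. -27.   0. -44. -12.]
pos [   0.     0.3 -140.8] ang [-0.02  0.    0.04]
```

apply_moves([
  {"fingers": 5, "delta_pos": [0, 0, 0], "angular": [0, 0, 0]},
  {"fingers": 5, "delta_pos": [0, 0, 0], "angular": [0, 0, 0]},
  {"fingers": 5, "delta_pos": [0, 0, 0], "angular": [0, 0, 0]},
  {"fingers": 5, "delta_pos": [0, 0, -20], "angular": [0, 0, 0]},
  {"fingers": 5, "delta_pos": [0, 0, -60], "angular": [0, 0, 0]},
  {"fingers": 5, "delta_pos": [0, 0, -100], "angular": [0, 0, 0]},
  {"fingers": 5, "delta_pos": [0, 0, -140], "angular": [0, 0, 0]},
  {"fingers": 5, "delta_pos": [0, 0, -170], "angular": [0, 0, 0]},
  {"fingers": 5, "delta_pos": [0, 0, -170], "angular": [0, 0, 0]},
])

```text
clock: 3.9
tool_pos: [0.5514, 0.0064, 0.2336]
orientation: [-179.6, 0.0, -80.4]
force: [0.5, -0.1, -1.4]
opening: 0.0157
gripper_force: 30.0
```

```bash
python3 -c "
from h import *
go((.5631,-.3418,.23,-6.45))"
```

```text
now t=3.9 [0.5514 0.0064 0.2336] [-1.7957e+02  2.0000e-02 -8.0440e+01] F [ 0.5 -0.1 -1.4] op 0.0157 gf 30.0 j [ 21.   8. -15.   0. -66. -12.]
pos [345.3  46.3   3.1] ang [ -0.38  -0.26 -73.99]
```

apply_moves([
  {"fingers": 5, "delta_pos": [35, 5, 3], "angular": [0, 0, -8]},
  {"fingers": 5, "delta_pos": [75, 10, 3], "angular": [0, 0, -16]},
  {"fingers": 5, "delta_pos": [115, 15, 3], "angular": [0, 0, -24]},
  {"fingers": 5, "delta_pos": [155, 20, 3], "angular": [0, 0, -32]},
  {"fingers": 5, "delta_pos": [195, 26, 3], "angular": [0, 0, -40]},
  {"fingers": 5, "delta_pos": [235, 32, 3], "angular": [0, 0, -48]},
  {"fingers": 5, "delta_pos": [275, 37, 3], "angular": [0, 0, -56]},
  {"fingers": 5, "delta_pos": [315, 42, 3], "angular": [0, 0, -64]},
  {"fingers": 5, "delta_pos": [345, 46, 3], "angular": [0, 0, -71]},
  {"fingers": 5, "delta_pos": [345, 46, 3], "angular": [0, 0, -74]},
])

```text
clock: 4.9
tool_pos: [0.5598, -0.345, 0.2234]
orientation: [-180.0, 0.2, -6.4]
force: [-0.9, 1.2, -2.2]
opening: 0.0157
gripper_force: 30.0
```

```bash
python3 -c "
from h import *
ctrl.snapshot('top');ctrl.snapshot('top')
go((.5631,-.3418,.145,-6.45))"
```

```text
now t=5.0 [ 0.56   -0.3425  0.2239] [-1.7994e+02  1.7000e-01 -6.5500e+00] F [-0.6 -0.6 -2.2] op 0.0158 gf 30.0 j [-14.  19.  -2.  -0. -69.  98.]
pos [ 3.2 -1.  78.9] ang [-0.06  0.17 -0.1 ]
```

apply_moves([
  {"fingers": 5, "delta_pos": [3, -1, 30], "angular": [0, 0, 0]},
  {"fingers": 5, "delta_pos": [3, -1, 60], "angular": [0, 0, 0]},
  {"fingers": 5, "delta_pos": [3, -1, 79], "angular": [0, 0, 0]},
  {"fingers": 5, "delta_pos": [3, -1, 79], "angular": [0, 0, 0]},
  {"fingers": 5, "delta_pos": [3, -1, 79], "angular": [0, 0, 0]},
  {"fingers": 5, "delta_pos": [3, -1, 79], "angular": [0, 0, 0]},
])

```text
clock: 5.6
tool_pos: [0.565, -0.3412, 0.1485]
orientation: [180.0, -0.1, -6.5]
force: [-0.6, -0.7, -1.2]
opening: 0.0156
gripper_force: 30.0
```

Run:
```python
from h import *
s=snap('side','pics/s2.png'); t=snap('top','pics/t2.png')
go((.5631,-.3418,.145,-6.45))
u,v=proj('side',[.5631,-.3418,.12])[0].astype(int); print(u,v)
cv2.imwrite('pics/s2c.png',cv2.resize(s[v-45:v+55,u-60:u+60,::-1],None,fx=5,fy=5,interpolation=cv2.INTER_CUBIC))
o=ctrl.get_obs()['tool_pos']; zb=o[2]-.0592
# expected body silhouette edges at z=zb+.04
T=np.array(ctrl.camera_params('side')['cam_to_world']); r=T[:3,0]
c=np.array([o[0],o[1],zb+.04]); print('body edges exp',proj('side',[c-.03*r,c+.03*r]),'centre',proj('side',c))
hsv=cv2.cvtColor(s,cv2.COLOR_RGB2HSV); cc=proj('side',c)[0]
for dv in(-3,-1,1):
    y=int(round(cc[1]))+dv; x0=int(cc[0])-25; print(y,x0,hsv[y,x0:x0+50,1].tolist(),hsv[y,x0:x0+50,2].tolist())
```

```text
now t=5.7 [ 0.5649 -0.3413  0.1485] [ 1.7997e+02 -1.3000e-01 -6.4600e+00] F [ 0.1  0.5 -2.1] op 0.0159 gf 30.0 j [-14.  22.  -7.   0. -60.  98.]
pos [-1.7  0.7  3.5] ang [ 0.03 -0.13 -0.01]
251 127
body edges exp [[242.31016496 125.10440584]
 [259.41155683 125.10402444]] centre [[250.86082545 125.1036003 ]]
122 225 [125, 127, 127, 127, 128, 128, 127, 127, 128, 127, 128, 130, 129, 128, 128, 128, 130, 99, 51, 20, 37, 40, 38, 35, 39, 38, 37, 40, 46, 77, 87, 100, 61, 47, 54, 127, 139, 134, 132, 135, 134, 136, 135, 132, 133, 136, 133, 134, 136, 135] [174, 161, 143, 141, 139, 138, 142, 145, 141, 130, 133, 137, 142, 145, 141, 132, 131, 141, 151, 112, 69, 103, 154, 154, 155, 155, 157, 148, 99, 40, 38, 33, 42, 109, 165, 131, 128, 131, 133, 132, 133, 131, 134, 137, 140, 139, 142, 139, 139, 142]
124 225 [125, 129, 127, 129, 128, 131, 128, 127, 126, 127, 128, 126, 126, 123, 125, 128, 130, 97, 29, 11, 12, 12, 12, 14, 14, 16, 16, 15, 19, 15, 15, 17, 16, 9, 27, 118, 131, 126, 122, 128, 128, 128, 129, 126, 127, 129, 125, 128, 127, 128] [169, 166, 168, 166, 163, 164, 169, 169, 164, 166, 170, 174, 176, 180, 179, 173, 165, 160, 174, 202, 209, 206, 205, 196, 179, 173, 177, 167, 160, 173, 165, 149, 158, 171, 168, 153, 175, 178, 178, 172, 176, 177, 176, 174, 171, 168, 163, 155, 153, 155]
126 225 [128, 127, 127, 128, 126, 128, 125, 130, 124, 128, 126, 125, 124, 125, 128, 130, 129, 116, 44, 11, 10, 11, 12, 12, 11, 11, 10, 11, 9, 13, 13, 14, 14, 17, 57, 125, 129, 128, 127, 128, 126, 124, 125, 123, 128, 126, 132, 127, 126, 128] [167, 167, 167, 163, 164, 167, 172, 165, 165, 167, 172, 173, 177, 176, 174, 167, 162, 145, 123, 142, 172, 190, 195, 199, 200, 202, 203, 204, 201, 201, 197, 188, 169, 134, 126, 155, 178, 177, 175, 176, 174, 175, 173, 174, 170, 166, 160, 159, 154, 155]
```

View pics/s2c.png

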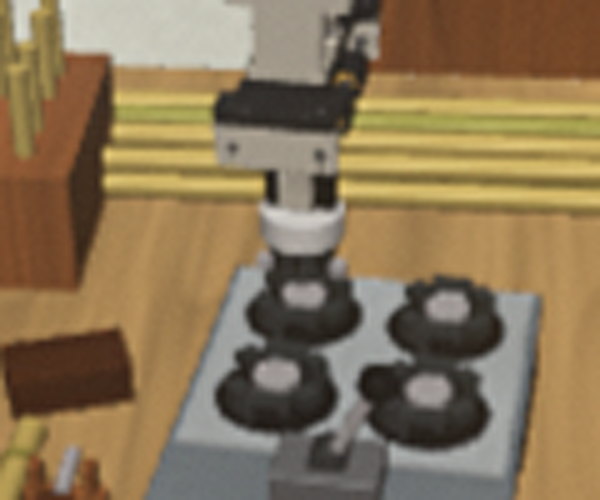

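The canister hangs over the far-left socket of the side view, with lugs along x. The body edges (px 242.3 and 259.5) agree with the expected centre to under 1 mm. Next I trim the position and lower to the spring.

apply_moves([
  {"fingers": 5, "delta_pos": [-1.7, 0.7, 0], "angular": [0, 0, 0]},
  {"fingers": 5, "delta_pos": [-1.7, 0.7, 5], "angular": [0, 0, 0]},
  {"fingers": 5, "delta_pos": [-1.7, 0.7, 10], "angular": [0, 0, 0]},
  {"fingers": 5, "delta_pos": [-1.7, 0.7, 15], "angular": [0, 0, 0]},
  {"fingers": 5, "delta_pos": [-1.7, 0.7, 20], "angular": [0, 0, 0]},
  {"fingers": 5, "delta_pos": [-1.7, 0.7, 24], "angular": [0, 0, 0]},
  {"fingers": 5, "delta_pos": [-1.7, 0.7, 24], "angular": [0, 0, 0]},
  {"fingers": 5, "delta_pos": [-1.7, 0.7, 24], "angular": [0, 0, 0]},
])

```text
clock: 6.5
tool_pos: [0.5623, -0.3417, 0.1232]
orientation: [180.0, 0.0, -6.5]
force: [-1.9, 1.4, 2.9]
opening: 0.0155
gripper_force: 30.0
```

```bash
python3 -c "
from h import *
go((.5631,-.3418,.1107,-6.45))"
```

```text
now t=6.5 [ 0.5623 -0.3417  0.1232] [ 1.7999e+02  1.0000e-02 -6.4600e+00] F [-1.9  1.4  2.9] op 0.0155 gf 30.0 j [-14.  23.  -9.   0. -57.  98.]
pos [ 0.8  0.  12.5] ang [ 0.01  0.01 -0.01]
```

apply_moves([
  {"fingers": 5, "delta_pos": [0.5, 0, 4], "angular": [0, 0, 0]},
  {"fingers": 5, "delta_pos": [0.5, 0, 8], "angular": [0, 0, 0]},
  {"fingers": 5, "delta_pos": [0.5, 0, 12], "angular": [0, 0, 0]},
  {"fingers": 5, "delta_pos": [0.5, 0, 12], "angular": [0, 0, 0]},
  {"fingers": 5, "delta_pos": [0.5, 0, 12], "angular": [0, 0, 0]},
])

```text
clock: 7.0
tool_pos: [0.563, -0.3419, 0.1113]
orientation: [180.0, -0.0, -6.5]
force: [-3.3, 1.3, 6.6]
opening: 0.0156
gripper_force: 30.0
```

```bash
python3 -c "
from h import *
go((.5631,-.3418,.1107,-96.45))"
```

```text
now t=7.0 [ 0.563  -0.3419  0.1113] [ 1.7998e+02 -2.0000e-02 -6.4500e+00] F [-3.3  1.3  6.6] op 0.0156 gf 30.0 j [-14.  24. -10.   0. -56.  98.]
pos [ 0.1 -0.1  0.6] ang [ 0.e+00 -4.e-02  9.e+01]
```

apply_moves([
  {"fingers": 5, "delta_pos": [0, 0, 1.2], "angular": [0, 0, 0]},
  {"fingers": 5, "delta_pos": [0, 0, 1.2], "angular": [0, 0, 8]},
  {"fingers": 5, "delta_pos": [0, 0, 1.2], "angular": [0, 0, 16]},
  {"fingers": 5, "delta_pos": [0, 0, 1.2], "angular": [0, 0, 24]},
  {"fingers": 5, "delta_pos": [0, 0, 1.2], "angular": [0, 0, 32]},
  {"fingers": 5, "delta_pos": [0, 0, 1.2], "angular": [0, 0, 40]},
  {"fingers": 5, "delta_pos": [0, 0, 1.2], "angular": [0, 0, 48]},
  {"fingers": 5, "delta_pos": [0, 0, 1.2], "angular": [0, 0, 56]},
  {"fingers": 5, "delta_pos": [0, 0, 1.2], "angular": [0, 0, 64]},
  {"fingers": 5, "delta_pos": [0, 0, 1.2], "angular": [0, 0, 72]},
])

```text
clock: 8.0
tool_pos: [0.5642, -0.3426, 0.1109]
orientation: [-179.9, -0.1, -78.8]
force: [-0.2, -0.8, 7.7]
opening: 0.0159
gripper_force: 30.0
```

```bash
python3 -c "
from h import *
go((.5631,-.3418,.1107,-96.45)); print(ctrl.get_obs()['moment'])"
```

```text
now t=8.0 [ 0.5642 -0.3426  0.1109] [-1.7986e+02 -1.4000e-01 -7.8760e+01] F [-0.2 -0.8  7.7] op 0.0159 gf 30.0 j [-14.  24. -10.   0. -56.  26.]
pos [-1.   0.9  0.2] ang [-0.16 -0.11 17.69]
[-0.26226332  0.36371951  0.07596282]
```

apply_moves([
  {"fingers": 5, "delta_pos": [0, 0, 0], "angular": [0, 0, 8]},
  {"fingers": 5, "delta_pos": [0, 0, 0], "angular": [0, 0, 16]},
  {"fingers": 5, "delta_pos": [0, 0, 0], "angular": [0, 0, 18]},
  {"fingers": 5, "delta_pos": [0, 0, 0], "angular": [0, 0, 18]},
  {"fingers": 5, "delta_pos": [0, 0, 0], "angular": [0, 0, 18]},
])

```text
clock: 8.5
tool_pos: [0.5641, -0.3426, 0.1109]
orientation: [-179.8, -0.1, -96.4]
force: [-0.0, -0.1, 5.7]
opening: 0.0157
gripper_force: 30.0
```

```bash
python3 -c "
from h import *
go((.5631,-.3418,.1107,-96.45)); print(ctrl.get_obs()['moment'])"
```

```text
now t=8.5 [ 0.5641 -0.3426  0.1109] [-1.7983e+02 -8.0000e-02 -9.6440e+01] F [-0.  -0.1  5.7] op 0.0157 gf 30.0 j [-14.  24. -10.   0. -56.   8.]
pos [-0.7  1.1  0.2] ang [-0.17 -0.08  0.01]
[-0.2202163   0.29739107 -0.01594606]
```

apply_moves([
  {"fingers": 45, "delta_pos": [0, 0, 0], "angular": [0, 0, 0]},
  {"fingers": 45, "delta_pos": [0, 0, 0], "angular": [0, 0, 0]},
  {"fingers": 45, "delta_pos": [0, 0, 0], "angular": [0, 0, 0]},
  {"fingers": 45, "delta_pos": [0, 0, -20], "angular": [0, 0, 0]},
  {"fingers": 45, "delta_pos": [0, 0, -60], "angular": [0, 0, 0]},
  {"fingers": 60, "delta_pos": [0, 0, -100], "angular": [0, 0, 0]},
  {"fingers": 60, "delta_pos": [0, 0, -140], "angular": [0, 0, 0]},
  {"fingers": 60, "delta_pos": [0, 0, -140], "angular": [0, 0, 0]},
])

```text
clock: 9.3
tool_pos: [0.565, -0.3429, 0.2558]
orientation: [-179.5, -0.2, -96.4]
force: [0.1, -0.2, -0.1]
opening: 0.0583
gripper_force: 0.0
```

Run:
```python
from h import *
s=snap('side','pics/s3.png')
cv2.imwrite('pics/s3c.png',cv2.resize(s[90:200,180:320,::-1],None,fx=5,fy=5,interpolation=cv2.INTER_CUBIC))
print(proj('side',[.5631,-.3418,.05+.008+.042]),proj('side',[.5631,-.3418,.142]))
# rod: hold TCP 14 mm below axis; bar dir = yaw ; closing dir must be perpendicular to rod (89.2deg)
go((.683,.0147,.25,-90.8),(.683,.0147,.101,-90.8))
```

```text
[[251.39518194 132.28889064]] [[251.37955483 121.82548604]]
now t=9.3 [ 0.564  -0.342   0.2525] [-1.7972e+02 -4.0000e-02 -9.6460e+01] F [-0.7 -0.7 -0.5] op 0.0594 gf 0.0 j [-14.  18.   1.   0. -72.   8.]
pos [-367.9  -78.1    2.6] ang [-0.28 -0.06 -5.66]
pos [-368.   -77.4  151.6] ang [-0.28 -0.06 -5.66]
```

View pics/s3c.png

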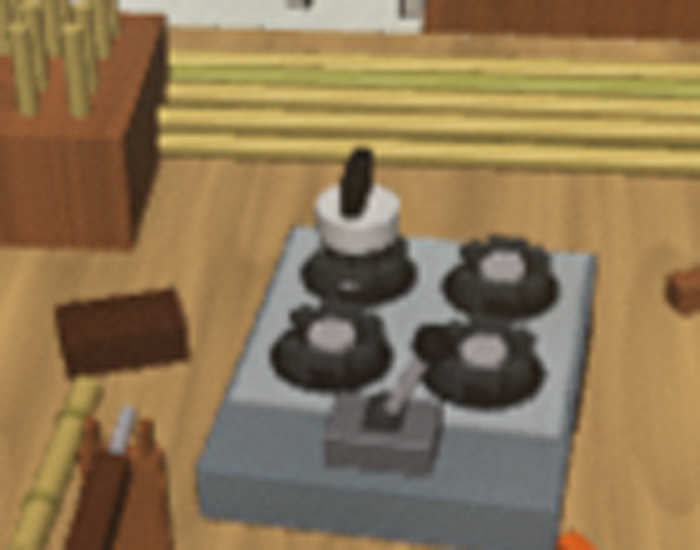

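The side view shows can1 locked: the bar now lies along the socket's y at crop px (357,180), and the body sits low on its claws. Next is the rod.

apply_moves([
  {"fingers": 50, "delta_pos": [-40, -8, 3], "angular": [0, 0, -5.7]},
  {"fingers": 50, "delta_pos": [-85, -17, 3], "angular": [0, 0, -5.7]},
  {"fingers": 50, "delta_pos": [-130, -27, 3], "angular": [0, 0, -5.7]},
  {"fingers": 50, "delta_pos": [-175, -37, 3], "angular": [0, 0, -5.7]},
  {"fingers": 50, "delta_pos": [-220, -47, 3], "angular": [0, 0, -5.7]},
  {"fingers": 50, "delta_pos": [-265, -57, 3], "angular": [0, 0, -5.7]},
  {"fingers": 50, "delta_pos": [-310, -66, 3], "angular": [0, 0, -5.7]},
  {"fingers": 50, "delta_pos": [-345, -74, 3], "angular": [0, 0, -5.7]},
  {"fingers": 50, "delta_pos": [-368, -78, 3], "angular": [0, 0, -5.7]},
  {"fingers": 50, "delta_pos": [-368, -78, 3], "angular": [0, 0, -5.7]},
])

```text
clock: 10.35
tool_pos: [0.6816, 0.0183, 0.2439]
orientation: [179.8, -0.0, -90.6]
force: [0.1, -0.0, 0.3]
opening: 0.0501
gripper_force: 0.0
```

```bash
python3 -c "
from h import *
go((.6835,.0147,.101,-90.8))"
```

```text
now t=10.3 [0.6816 0.0183 0.2439] [ 1.798e+02 -1.000e-02 -9.060e+01] F [ 0.1 -0.   0.3] op 0.0501 gf 0.0 j [ 18.  21.   3.  -0. -73. -18.]
pos [  3.6  -2.5 142.9] ang [ 0.2  -0.01  0.2 ]
```

apply_moves([
  {"fingers": 50, "delta_pos": [2, -1, 40], "angular": [0, 0, 0]},
  {"fingers": 50, "delta_pos": [2, -1, 80], "angular": [0, 0, 0]},
  {"fingers": 50, "delta_pos": [2, -1, 115], "angular": [0, 0, 0]},
  {"fingers": 50, "delta_pos": [2, -1, 135], "angular": [0, 0, 0]},
  {"fingers": 50, "delta_pos": [2, -1, 142], "angular": [0, 0, 0]},
  {"fingers": 50, "delta_pos": [2, -1, 142], "angular": [0, 0, 0]},
  {"fingers": 50, "delta_pos": [2, -1, 142], "angular": [0, 0, 0]},
  {"fingers": 50, "delta_pos": [2, -1, 142], "angular": [0, 0, 0]},
])

```text
clock: 11.15
tool_pos: [0.6836, 0.0132, 0.1064]
orientation: [-179.9, 0.0, -90.8]
force: [0.4, 0.3, 0.7]
opening: 0.0499
gripper_force: 0.0
```

```bash
python3 -c "
from h import *
go((.6835,.0147,.101,-90.8))"
```

```text
now t=11.2 [0.6836 0.0132 0.1064] [-1.7986e+02  3.0000e-02 -9.0760e+01] F [0.4 0.3 0.7] op 0.0499 gf 0.0 j [ 17.  26.  -7.   0. -57. -18.]
pos [-1.5  0.2  5.4] ang [-0.14  0.03  0.04]
```

apply_moves([
  {"fingers": 50, "delta_pos": [-1, 0, 5], "angular": [0, 0, 0]},
  {"fingers": 50, "delta_pos": [-1, 0, 5], "angular": [0, 0, 0]},
  {"fingers": 10, "delta_pos": [-1, 0, 5], "angular": [0, 0, 0]},
  {"fingers": 10, "delta_pos": [-1, 0, 5], "angular": [0, 0, 0]},
  {"fingers": 10, "delta_pos": [-1, 0, 5], "angular": [0, 0, 0]},
  {"fingers": 10, "delta_pos": [-1, 0, 5], "angular": [0, 0, 0]},
  {"fingers": 10, "delta_pos": [-1, 0, 5], "angular": [0, 0, 0]},
  {"fingers": 10, "delta_pos": [-1, 0, 5], "angular": [0, 0, 0]},
  {"fingers": 10, "delta_pos": [-1, 0, 5], "angular": [0, 0, 0]},
  {"fingers": 10, "delta_pos": [-1, 0, 5], "angular": [0, 0, 0]},
])

```text
clock: 12.15
tool_pos: [0.6829, 0.0141, 0.0999]
orientation: [-180.0, 0.0, -90.8]
force: [0.4, 0.4, 0.2]
opening: 0.0219
gripper_force: 29.9
```

```bash
python3 -c "
from h import *
go((.6835,.0147,.24,-90.8))"
```

```text
now t=12.2 [0.6829 0.0141 0.0999] [-179.98    0.    -90.76] F [0.4 0.4 0.2] op 0.0219 gf 29.9 j [ 17.  27.  -7.   0. -56. -18.]
pos [  -0.6   -0.6 -140.1] ang [-0.02  0.    0.04]
```

apply_moves([
  {"fingers": 10, "delta_pos": [0, 0, -10], "angular": [0, 0, 0]},
  {"fingers": 10, "delta_pos": [0, 0, -35], "angular": [0, 0, 0]},
  {"fingers": 10, "delta_pos": [0, 0, -75], "angular": [0, 0, 0]},
  {"fingers": 10, "delta_pos": [0, 0, -115], "angular": [0, 0, 0]},
  {"fingers": 10, "delta_pos": [0, 0, -140], "angular": [0, 0, 0]},
  {"fingers": 10, "delta_pos": [15, 40, -140], "angular": [0, 0, 0]},
  {"fingers": 10, "delta_pos": [33, 85, -140], "angular": [0, 0, 0]},
  {"fingers": 10, "delta_pos": [50, 130, -140], "angular": [0, 0, 0]},
  {"fingers": 10, "delta_pos": [66, 165, -120], "angular": [0, 0, 0]},
  {"fingers": 10, "delta_pos": [66, 173.5, -90], "angular": [0, 0, 0]},
])

```text
clock: 13.15
tool_pos: [0.5058, -0.0508, 0.1919]
orientation: [-179.8, 0.1, -90.8]
force: [0.2, 0.2, -1.9]
opening: 0.0218
gripper_force: 29.9
```

Run:
```python
from h import *
s=snap('side','pics/s4.png'); t=snap('top','pics/t4.png')
cv2.imwrite('pics/s4c.png',cv2.resize(s[120:384,120:400,::-1],None,fx=2.2,fy=2.2,interpolation=cv2.INTER_CUBIC))
go((.5085,-.05,.182,-90.76),(.5085,.1835,.182,-90.76))
```

```text
now t=13.2 [ 0.5044 -0.0502  0.1876] [ 1.797e+02  1.000e-02 -9.085e+01] F [-0.8  0.1 -2. ] op 0.0214 gf 29.9 j [ 16.   7. -23.  -0. -60. -17.]
pos [-0.2 -4.1  5.6] ang [ 0.3   0.01 -0.09]
pos [-233.7   -0.7    5.6] ang [ 0.3   0.01 -0.09]
```

View pics/s4c.png

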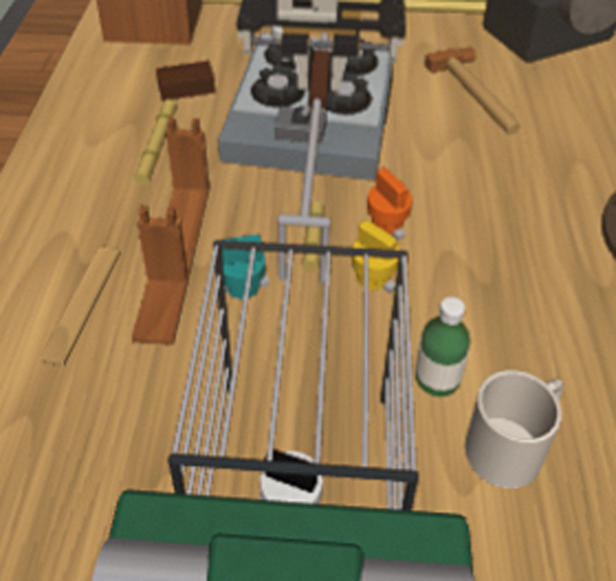

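The rod hangs level with its hook (crop px (305,220)) just outside the guard mouth, and can0 is behind at (293,475). I'll go in over it.

apply_moves([
  {"fingers": 10, "delta_pos": [0, -2, 5], "angular": [0, 0, 0]},
  {"fingers": 10, "delta_pos": [-20, -2, 5], "angular": [0, 0, 0]},
  {"fingers": 10, "delta_pos": [-55, -2, 5], "angular": [0, 0, 0]},
  {"fingers": 10, "delta_pos": [-90, -2, 5], "angular": [0, 0, 0]},
  {"fingers": 10, "delta_pos": [-125, -2, 5], "angular": [0, 0, 0]},
  {"fingers": 10, "delta_pos": [-160, -1, 5], "angular": [0, 0, 0]},
  {"fingers": 10, "delta_pos": [-195, -1, 5], "angular": [0, 0, 0]},
  {"fingers": 10, "delta_pos": [-220, -1, 5], "angular": [0, 0, 0]},
  {"fingers": 10, "delta_pos": [-233, -1, 5], "angular": [0, 0, 0]},
  {"fingers": 10, "delta_pos": [-233, -1, 5], "angular": [0, 0, 0]},
])

```text
clock: 14.25
tool_pos: [0.5137, 0.1857, 0.1852]
orientation: [-180.0, 0.0, -90.6]
force: [0.0, -0.4, -2.3]
opening: 0.0216
gripper_force: 29.9
```

Run:
```python
from h import *
t=snap('top','pics/t5.png')
cv2.imwrite('pics/t5c.png',cv2.resize(t[140:280,40:260,::-1],None,fx=3.6,fy=3.6,interpolation=cv2.INTER_CUBIC))
go((.5085,.1835,.182,-90.76),(.5085,.1835,.087,-90.76))
```

```text
now t=14.3 [0.5133 0.1845 0.185 ] [-1.7999e+02 -1.0000e-02 -9.0680e+01] F [-1.   0.2 -1. ] op 0.0215 gf 29.9 j [ 40.  10. -19.   0. -61. -41.]
pos [1.  4.8 3. ] ang [-0.01 -0.01  0.08]
pos [ 1.   4.8 98. ] ang [-0.01 -0.01  0.08]
```

View pics/t5c.png

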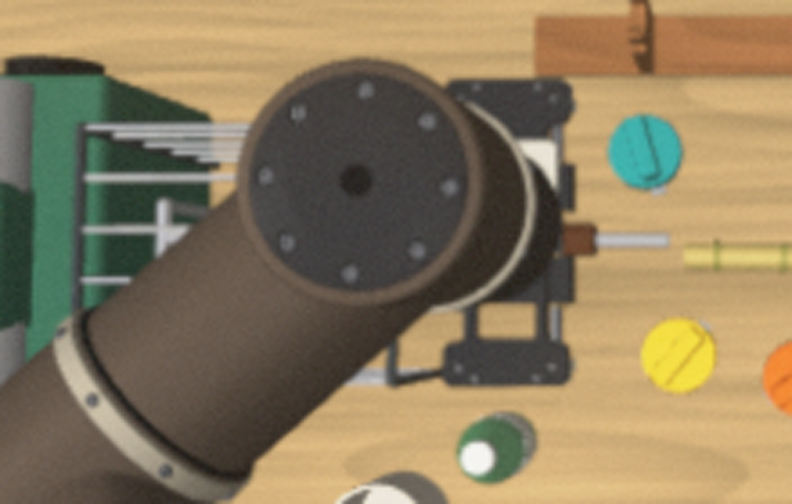

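The arm covers the guard in the top view; the hook crossbar is just visible at crop px (160,230), behind can0 (white at (178,240)). I'll check the arm's clearance over the roof from the side.

Run:
```python
from h import *
s=snap('side','pics/s5.png')
cv2.imwrite('pics/s5c.png',cv2.resize(s[:,:,::-1],(640,480),interpolation=cv2.INTER_CUBIC))
```

```text
(no output)
```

View pics/s5c.png

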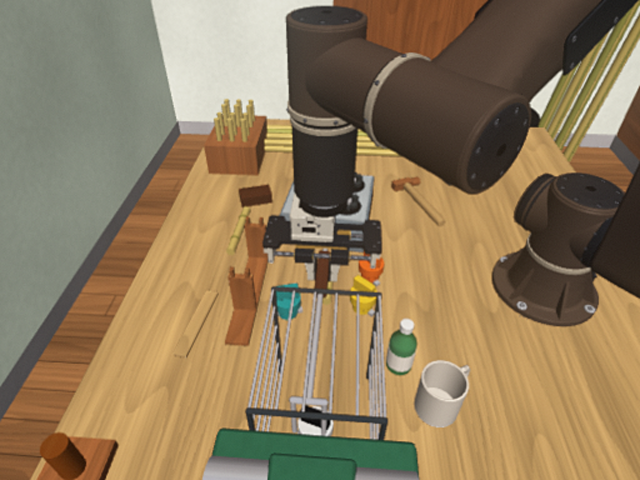

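The wrist is well above the roof and the hook is over can0's far side at px (310,400). I'll verify numerically before lowering.

Run:
```python
from h import *
o=ctrl.get_obs()['tool_pos']; print(o)
print('crossbar from top', onz('top',40+163/3.6,140+225/3.6,o[2]+.015))
for x in(-.022,.022): print('pred', proj('top',[o[0]+.003+x,o[1]+.2505,o[2]+.015])[0], 'side',proj('side',[o[0]+.003+x,o[1]+.2505,o[2]+.015])[0]*1.25)
```

```text
[0.51303636 0.18365289 0.18494479]
crossbar from top [0.52698666 0.43705382 0.19994479]
pred [ 86.27472718 215.69886757] side [326.25135329 398.21371603]
pred [ 86.48953259 198.0630653 ] side [294.50715116 396.29598131]
```

apply_moves([
  {"fingers": 10, "delta_pos": [0, 4, 0], "angular": [0, 0, 0]},
  {"fingers": 10, "delta_pos": [0, 4, 12], "angular": [0, 0, 0]},
  {"fingers": 10, "delta_pos": [0, 4, 26], "angular": [0, 0, 0]},
  {"fingers": 10, "delta_pos": [0, 4, 40], "angular": [0, 0, 0]},
  {"fingers": 10, "delta_pos": [0, 4, 55], "angular": [0, 0, 0]},
  {"fingers": 10, "delta_pos": [0, 4, 70], "angular": [0, 0, 0]},
  {"fingers": 10, "delta_pos": [0, 4, 84], "angular": [0, 0, 0]},
  {"fingers": 10, "delta_pos": [0, 4, 95], "angular": [0, 0, 0]},
  {"fingers": 10, "delta_pos": [0, 4, 95], "angular": [0, 0, 0]},
  {"fingers": 10, "delta_pos": [0, 4, 95], "angular": [0, 0, 0]},
])

```text
clock: 15.35
tool_pos: [0.5086, 0.1832, 0.0898]
orientation: [180.0, -0.0, -90.8]
force: [0.1, 0.4, -2.4]
opening: 0.0219
gripper_force: 29.9
```

Run:
```python
from h import *
go((.5085,.1835,.088,-90.76),(.5085,-.065,.088,-90.76))
```

```text
now t=15.3 [0.5086 0.1832 0.0898] [ 1.800e+02 -2.000e-02 -9.077e+01] F [ 0.1  0.4 -2.4] op 0.0219 gf 29.9 j [ 41.  16. -27.   0. -48. -41.]
pos [-0.3  0.1  1.8] ang [ 0.   -0.02 -0.01]
pos [248.2  -3.2   1.8] ang [ 0.   -0.02 -0.01]
```

apply_moves([
  {"fingers": 10, "delta_pos": [8, 0, 1], "angular": [0, 0, 0]},
  {"fingers": 10, "delta_pos": [18, 0, 1], "angular": [0, 0, 0]},
  {"fingers": 10, "delta_pos": [30, 0, 1], "angular": [0, 0, 0]},
  {"fingers": 10, "delta_pos": [43, 0, 1], "angular": [0, 0, 0]},
  {"fingers": 10, "delta_pos": [56, 0, 1], "angular": [0, 0, 0]},
  {"fingers": 10, "delta_pos": [70, 0, 1], "angular": [0, 0, 0]},
  {"fingers": 10, "delta_pos": [84, 0, 1], "angular": [0, 0, 0]},
  {"fingers": 10, "delta_pos": [98, 0, 1], "angular": [0, 0, 0]},
  {"fingers": 10, "delta_pos": [112, -1, 1], "angular": [0, 0, 0]},
  {"fingers": 10, "delta_pos": [126, -1, 1], "angular": [0, 0, 0]},
])

```text
clock: 16.35
tool_pos: [0.5079, 0.0563, 0.0888]
orientation: [-180.0, 0.0, -90.8]
force: [-0.3, 2.1, -1.8]
opening: 0.0218
gripper_force: 29.9
```

Run:
```python
from h import *
s=snap('side','pics/s6.png')
go((.5085,-.085,.088,-90.76))
o=ctrl.get_obs()['tool_pos']; c=[o[0]+.003,o[1]+.2505-.026,.084]; u,v=proj('side',c)[0]; print(c,u,v)
cv2.imwrite('pics/s6c.png',cv2.resize(s[160:340,170:340,::-1],None,fx=3.2,fy=3.2,interpolation=cv2.INTER_CUBIC))
```

```text
now t=16.4 [0.5072 0.0547 0.0886] [ 1.7994e+02 -4.0000e-02 -9.0810e+01] F [-1.1 -1.5 -2.1] op 0.0217 gf 29.9 j [ 28.  13. -30.   0. -47. -29.]
pos [139.7  -3.2   0.7] ang [ 0.06 -0.04 -0.05]
[np.float64(0.5102431583631545), np.float64(0.27922559044550094), 0.084] 256.23268392221513 282.378018025881
```

View pics/s6c.png

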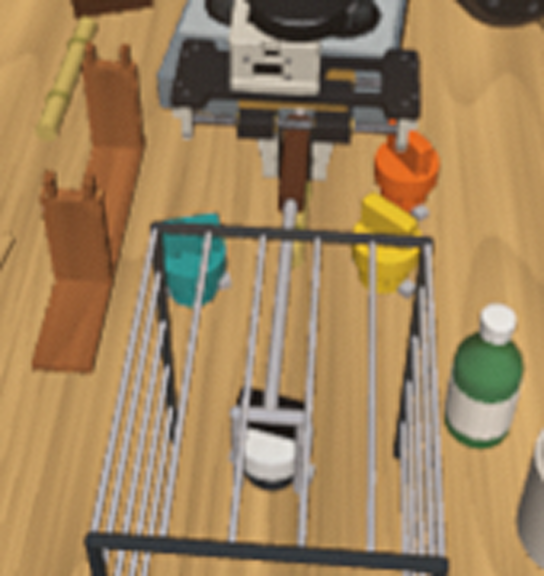

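The canister stands upright, held between the two prongs (crop px (272,440)), and slides along with them. I'll keep pulling.

apply_moves([
  {"fingers": 10, "delta_pos": [10, 0, 0], "angular": [0, 0, 0]},
  {"fingers": 10, "delta_pos": [23, 0, 0], "angular": [0, 0, 0]},
  {"fingers": 10, "delta_pos": [37, -1, 0], "angular": [0, 0, 0]},
  {"fingers": 10, "delta_pos": [52, -1, 0], "angular": [0, 0, 0]},
  {"fingers": 10, "delta_pos": [67, -1, 0], "angular": [0, 0, 0]},
  {"fingers": 10, "delta_pos": [82, -1, 0], "angular": [0, 0, 0]},
  {"fingers": 10, "delta_pos": [97, -2, 0], "angular": [0, 0, 0]},
  {"fingers": 10, "delta_pos": [112, -2, 0], "angular": [0, 0, 0]},
  {"fingers": 10, "delta_pos": [127, -2, 0], "angular": [0, 0, 0]},
  {"fingers": 10, "delta_pos": [139, -2, 0], "angular": [0, 0, 0]},
])

```text
clock: 17.4
tool_pos: [0.5077, -0.0831, 0.0887]
orientation: [180.0, -0.0, -90.8]
force: [0.0, 0.4, -2.3]
opening: 0.0219
gripper_force: 29.9
```

apply_moves([
  {"fingers": 10, "delta_pos": [0, 0, 0], "angular": [0, 0, 0]},
  {"fingers": 10, "delta_pos": [0, 0, 0], "angular": [0, 0, 0]},
  {"fingers": 10, "delta_pos": [-15, 0, 0], "angular": [0, 0, 0]},
  {"fingers": 10, "delta_pos": [-18, 0, 0], "angular": [0, 0, 0]},
  {"fingers": 10, "delta_pos": [-18, 0, -20], "angular": [0, 0, 0]},
  {"fingers": 10, "delta_pos": [-18, 0, -60], "angular": [0, 0, 0]},
  {"fingers": 10, "delta_pos": [-18, 0, -100], "angular": [0, 0, 0]},
  {"fingers": 10, "delta_pos": [-18, 0, -140], "angular": [0, 0, 0]},
  {"fingers": 10, "delta_pos": [-18, 0, -150], "angular": [0, 0, 0]},
  {"fingers": 10, "delta_pos": [-18, 0, -150], "angular": [0, 0, 0]},
])

```text
clock: 18.4
tool_pos: [0.5091, -0.0631, 0.2405]
orientation: [-179.8, 0.1, -90.7]
force: [0.3, -1.0, -2.6]
opening: 0.0218
gripper_force: 30.0
```

Run:
```python
from h import *
s=snap('side','pics/s7.png'); t=snap('top','pics/t7.png')
go((.6829,.0141,.235,-90.76),(.6829,.0141,.0999,-90.76))
cv2.imwrite('pics/s7c.png',np.hstack([cv2.resize(s[130:330,170:340,::-1],(400,470),interpolation=cv2.INTER_CUBIC),cv2.resize(t[120:260,140:259,::-1],(400,470),interpolation=cv2.INTER_CUBIC)]))
```

```text
now t=18.5 [ 0.5074 -0.0633  0.2375] [ 1.7991e+02  2.0000e-02 -9.0760e+01] F [-0.2  0.8 -2.8] op 0.0217 gf 30.0 j [ 15.   5. -19.  -0. -67. -16.]
pos [ -79.8 -174.4    2.3] ang [ 0.09  0.02 -0.  ]
pos [ -79.7 -174.7  137.4] ang [ 0.09  0.02 -0.  ]
```

View pics/s7c.png

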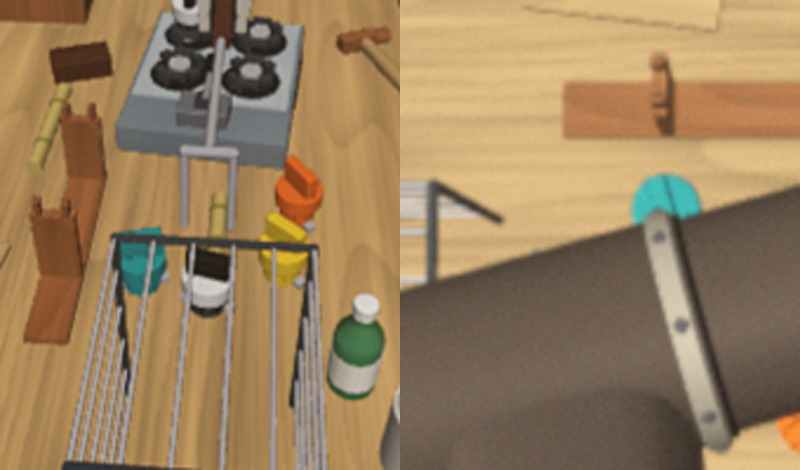

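The canister stands clear of the guard, upright at side-crop px (208,280), and the rod is lifted off it. The rod goes back on the rack now.

apply_moves([
  {"fingers": 10, "delta_pos": [-18, -40, 2], "angular": [0, 0, 0]},
  {"fingers": 10, "delta_pos": [-36, -80, 2], "angular": [0, 0, 0]},
  {"fingers": 10, "delta_pos": [-55, -120, 2], "angular": [0, 0, 0]},
  {"fingers": 10, "delta_pos": [-72, -155, 2], "angular": [0, 0, 0]},
  {"fingers": 10, "delta_pos": [-80, -174.5, 2], "angular": [0, 0, 0]},
  {"fingers": 10, "delta_pos": [-80, -174.5, 2], "angular": [0, 0, 0]},
  {"fingers": 10, "delta_pos": [-80, -174.5, 30], "angular": [0, 0, 0]},
  {"fingers": 10, "delta_pos": [-80, -174.5, 70], "angular": [0, 0, 0]},
  {"fingers": 10, "delta_pos": [-80, -174.5, 95], "angular": [0, 0, 0]},
  {"fingers": 10, "delta_pos": [-80, -174.5, 95], "angular": [0, 0, 0]},
])

```text
clock: 19.5
tool_pos: [0.6795, 0.0133, 0.1374]
orientation: [179.4, -0.1, -90.8]
force: [-0.3, -0.3, -1.7]
opening: 0.0218
gripper_force: 30.0
```

Run:
```python
from h import *
ctrl.snapshot('top')
go((.6829,.0141,.0999,-90.76))
```

```text
now t=19.6 [0.6815 0.0134 0.1406] [ 1.7964e+02 -1.1000e-01 -9.0770e+01] F [ 0.3  0.  -0.9] op 0.0214 gf 30.0 j [ 17.  25.  -4.  -0. -61. -18.]
pos [-0.8 -1.6 40.7] ang [ 0.36 -0.11 -0.01]
```

apply_moves([
  {"fingers": 10, "delta_pos": [-0.5, -1, 8], "angular": [0, 0, 0]},
  {"fingers": 10, "delta_pos": [-0.5, -1, 16], "angular": [0, 0, 0]},
  {"fingers": 10, "delta_pos": [-0.5, -1, 24], "angular": [0, 0, 0]},
  {"fingers": 10, "delta_pos": [-0.5, -1, 32], "angular": [0, 0, 0]},
  {"fingers": 10, "delta_pos": [-0.5, -1, 38], "angular": [0, 0, 0]},
  {"fingers": 10, "delta_pos": [-0.5, -1, 40], "angular": [0, 0, 0]},
  {"fingers": 10, "delta_pos": [-0.5, -1, 40], "angular": [0, 0, 0]},
  {"fingers": 10, "delta_pos": [-0.5, -1, 40], "angular": [0, 0, 0]},
])

```text
clock: 20.35
tool_pos: [0.6849, 0.0146, 0.104]
orientation: [-180.0, 0.0, -90.8]
force: [0.1, 0.5, -1.2]
opening: 0.0218
gripper_force: 30.0
```

Run:
```python
from h import *
go((.6829,.0141,.0999,-90.76))
```

```text
now t=20.4 [0.6849 0.0146 0.104 ] [-179.98    0.    -90.77] F [ 0.1  0.5 -1.2] op 0.0218 gf 30.0 j [ 17.  27.  -7.   0. -57. -18.]
pos [0.5 2.  4.1] ang [-0.02  0.   -0.01]
```

apply_moves([
  {"fingers": 10, "delta_pos": [0, 2, 2], "angular": [0, 0, 0]},
  {"fingers": 10, "delta_pos": [0, 2, 3.5], "angular": [0, 0, 0]},
  {"fingers": 10, "delta_pos": [0, 2, 3.5], "angular": [0, 0, 0]},
  {"fingers": 50, "delta_pos": [0, 2, 3.5], "angular": [0, 0, 0]},
  {"fingers": 50, "delta_pos": [0, 2, 3.5], "angular": [0, 0, 0]},
  {"fingers": 50, "delta_pos": [0, 2, 3.5], "angular": [0, 0, 0]},
  {"fingers": 50, "delta_pos": [0, 2, -20], "angular": [0, 0, 0]},
  {"fingers": 60, "delta_pos": [0, 2, -65], "angular": [0, 0, 0]},
  {"fingers": 60, "delta_pos": [0, 2, -110], "angular": [0, 0, 0]},
  {"fingers": 60, "delta_pos": [0, 2, -130], "angular": [0, 0, 0]},
])

```text
clock: 21.35
tool_pos: [0.6842, 0.0145, 0.2387]
orientation: [-179.7, 0.0, -90.8]
force: [0.5, 0.0, 0.2]
opening: 0.0597
gripper_force: 0.0
```

Run:
```python
from h import *
s=snap('side','pics/s8.png'); t=snap('top','pics/t8.png')
go()
im=t[:,:,::-1].copy(); hsv=cv2.cvtColor(im,cv2.COLOR_BGR2HSV); g=cv2.cvtColor(im,cv2.COLOR_BGR2GRAY)
print(proj('top',[.51,.14,.084]))
cv2.imwrite('pics/s8c.png',np.hstack([cv2.resize(s[140:300,165:320,::-1],(400,413),interpolation=cv2.INTER_CUBIC),cv2.resize(im[120:280,140:295],(400,413),interpolation=cv2.INTER_CUBIC)]))
```

```text
now t=21.4 [0.6844 0.0147 0.2382] [-1.7963e+02  7.0000e-02 -9.0760e+01] F [-0.6  0.3 -0.5] op 0.0597 gf 0.0 j [ 18.  21.   3.   0. -71. -18.]
[[208.8725511  209.48953802]]
```

View pics/s8c.png

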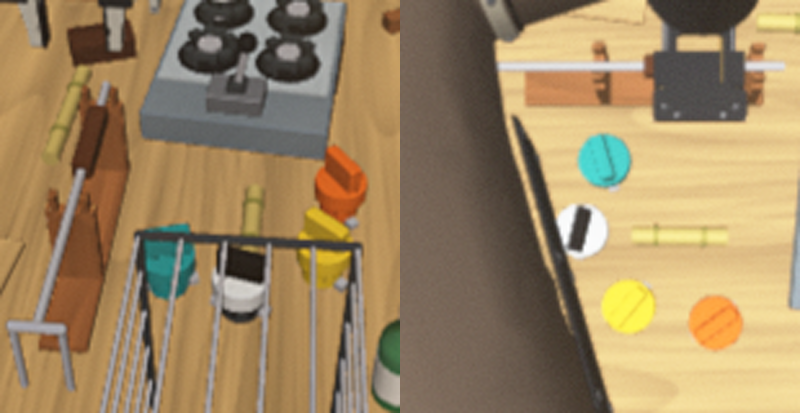

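The rod lies in its forks (side crop). can0 stands at top crop px (578,228), upright and clear of the decoys. I'll measure it.

Run:
```python
from h import *
im=cv2.imread('pics/t8.png'); g=cv2.cvtColor(im,cv2.COLOR_BGR2GRAY); hsv=cv2.cvtColor(im,cv2.COLOR_BGR2HSV)
m=np.zeros_like(g); cv2.circle(m,(209,208),11,255,-1)
k,l,s,ce=cv2.connectedComponentsWithStats((((g<60)&(m>0))*255).astype(np.uint8)); i=1+np.argmax(s[1:,4])
ys,xs=np.where(l==i); P=np.array([onz('top',x,y,.084)[:2] for x,y in zip(xs,ys)]); c=P.mean(0); e=np.linalg.eigh(np.cov((P-c).T))
print('bar',s[i],c,np.degrees(np.arctan2(e[1][1,1],e[1][0,1])),4*np.sqrt(e[0])*.866)
cv2.circle(m,(210,209),13,255,-1)
q=(((hsv[...,1]<40)&(g>150)&(m>0))*255).astype(np.uint8); h=cv2.convexHull(cv2.findNonZero(q)); (x,y),r=cv2.minEnclosingCircle(h); print('body',x,y,r,onz('top',x,y,.05))
```

```text
bar [198 206   5  11  19] [0.50604599 0.1652112 ] -163.66270563869622 [0.00572732 0.02808292]
body 209.70895385742188 208.8395538330078 10.515477180480957 [0.51340274 0.14082896 0.05      ]
```

Run:
```python
from h import *
im=cv2.imread('pics/t8.png'); g=cv2.cvtColor(im,cv2.COLOR_BGR2GRAY)
m=np.zeros_like(g); cv2.circle(m,(209,209),11,255,-1); m[:,:204]=0
ys,xs=np.where((g<70)&(m>0)); k,l,s,ce=cv2.connectedComponentsWithStats((((g<70)&(m>0))*255).astype(np.uint8)); i=1+np.argmax(s[1:,4]); ys,xs=np.where(l==i)
P=np.array([onz('top',x,y,.084)[:2] for x,y in zip(xs,ys)]); c=P.mean(0); e=np.linalg.eigh(np.cov((P-c).T))
print('bar',s[i],c,np.degrees(np.arctan2(e[1][1,1],e[1][0,1])),4*np.sqrt(e[0])*.866)
go((.512,.139,.2,-9),(.512,.139,.2,-189))
```

```text
bar [206 201   7  15  57] [0.51312568 0.1389773 ] 165.08296156161126 [0.0108973  0.04134157]
now t=21.4 [0.6844 0.0147 0.2382] [-1.7963e+02  7.0000e-02 -9.0760e+01] F [-0.6  0.3 -0.5] op 0.0597 gf 0.0 j [ 18.  21.   3.   0. -71. -18.]
pos [-121.9  174.3   37.3] ang [ -0.36  -0.21 -81.76]
pos [-121.9  174.3   37.3] ang [-0.21  0.37 98.24]
```

apply_moves([
  {"fingers": 60, "delta_pos": [-20, 28, 0], "angular": [0, 0, -8]},
  {"fingers": 60, "delta_pos": [-40, 56, 0], "angular": [0, 0, -16]},
  {"fingers": 60, "delta_pos": [-60, 84, 0], "angular": [0, 0, -24]},
  {"fingers": 60, "delta_pos": [-80, 112, 0], "angular": [0, 0, -32]},
  {"fingers": 60, "delta_pos": [-100, 140, 0], "angular": [0, 0, -40]},
  {"fingers": 60, "delta_pos": [-115, 162, 15], "angular": [0, 0, -48]},
  {"fingers": 60, "delta_pos": [-123, 173, 37], "angular": [0, 0, -56]},
  {"fingers": 60, "delta_pos": [-123, 173, 60], "angular": [0, 0, -64]},
  {"fingers": 60, "delta_pos": [-123, 173, 80], "angular": [0, 0, -72]},
  {"fingers": 60, "delta_pos": [-123, 173, 90], "angular": [0, 0, -76]},
])

```text
clock: 22.45
tool_pos: [0.5096, 0.1393, 0.1411]
orientation: [179.9, 0.2, -14.5]
force: [-0.6, 0.4, -0.1]
opening: 0.0596
gripper_force: 0.0
```

Run:
```python
from h import *
s=snap('side','pics/s9.png'); snap('top','pics/t9.png')
go((.513,.14,.0592,-15))
cv2.imwrite('pics/s9c.png',cv2.resize(s[130:310,170:340,::-1],None,fx=3.2,fy=3.2,interpolation=cv2.INTER_CUBIC))
```

```text
now t=22.6 [0.5097 0.1391 0.1414] [179.81   0.19 -14.73] F [0.7 0.2 0. ] op 0.0598 gf 0.0 j [ 37.  11. -24.  -0. -55.  39.]
pos [ 3.2 -2.  82.1] ang [0.19 0.19 0.27]
```

View pics/s9c.png

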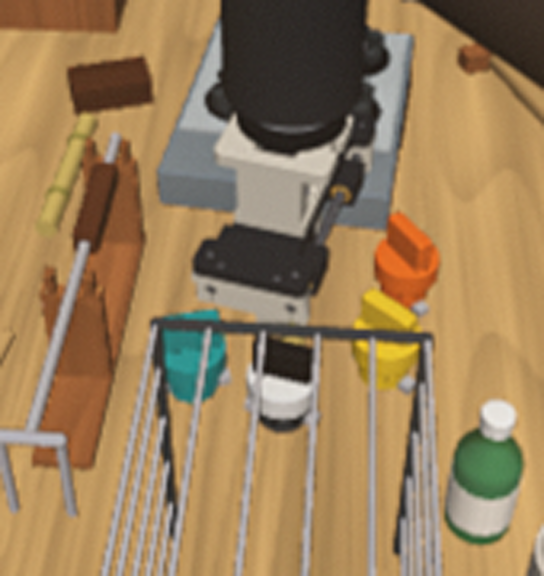

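The gripper is above can0. I'll check the lateral alignment numerically.

Run:
```python
from h import *
for p in([.513,.14,.084],[.513,.14,.052],[.5097,.139,.1414],[.5097,.139,.22]): print(p,proj('side',p)[0])
im=cv2.imread('pics/s9.png'); g=cv2.cvtColor(im,cv2.COLOR_BGR2GRAY); hsv=cv2.cvtColor(im,cv2.COLOR_BGR2HSV)
x0,y0=170+245//3.2,0
for y in(247,250,253): print(y,list(zip(range(242,275),g[y,242:275].tolist(),hsv[y,242:275,1].tolist())))
```

```text
[0.513, 0.14, 0.084] [258.25917893 236.67044248]
[0.513, 0.14, 0.052] [258.12001625 244.92640892]
[0.5097, 0.139, 0.1414] [259.88739551 220.63521302]
[0.5097, 0.139, 0.22] [260.37596896 196.63250783]
247 [(242, 160, 100), (243, 155, 127), (244, 153, 131), (245, 155, 128), (246, 163, 99), (247, 186, 25), (248, 223, 9), (249, 208, 12), (250, 176, 13), (251, 168, 13), (252, 148, 17), (253, 159, 17), (254, 147, 19), (255, 114, 21), (256, 96, 28), (257, 57, 38), (258, 47, 59), (259, 34, 65), (260, 32, 83), (261, 28, 87), (262, 30, 95), (263, 30, 99), (264, 33, 85), (265, 27, 112), (266, 32, 83), (267, 104, 19), (268, 181, 8), (269, 170, 36), (270, 144, 128), (271, 149, 131), (272, 152, 128), (273, 146, 128), (274, 145, 127)]
250 [(242, 156, 119), (243, 157, 125), (244, 154, 128), (245, 157, 130), (246, 149, 116), (247, 134, 39), (248, 170, 7), (249, 176, 11), (250, 175, 13), (251, 188, 15), (252, 217, 9), (253, 217, 13), (254, 216, 12), (255, 217, 13), (256, 219, 11), (257, 220, 11), (258, 222, 11), (259, 221, 11), (260, 222, 11), (261, 224, 11), (262, 219, 11), (263, 199, 13), (264, 192, 12), (265, 170, 13), (266, 181, 14), (267, 183, 11), (268, 172, 10), (269, 147, 51), (270, 144, 130), (271, 151, 130), (272, 152, 125), (273, 145, 125), (274, 142, 128)]
253 [(242, 160, 124), (243, 159, 124), (244, 156, 127), (245, 159, 129), (246, 155, 117), (247, 136, 55), (248, 125, 14), (249, 147, 14), (250, 171, 10), (251, 169, 13), (252, 212, 9), (253, 216, 9), (254, 219, 8), (255, 221, 10), (256, 219, 9), (257, 218, 9), (258, 221, 9), (259, 221, 9), (260, 219, 10), (261, 221, 10), (262, 222, 9), (263, 222, 7), (264, 219, 9), (265, 207, 11), (266, 172, 10), (267, 146, 7), (268, 170, 10), (269, 139, 77), (270, 145, 133), (271, 151, 129), (272, 152, 127), (273, 145, 125), (274, 144, 128)]
```

apply_moves([
  {"fingers": 60, "delta_pos": [3, -1, 20], "angular": [0, 0, 0]},
  {"fingers": 60, "delta_pos": [3, -1, 40], "angular": [0, 0, 0]},
  {"fingers": 60, "delta_pos": [3, -1, 60], "angular": [0, 0, 0]},
  {"fingers": 60, "delta_pos": [3, -1, 76], "angular": [0, 0, 0]},
  {"fingers": 60, "delta_pos": [3, -1, 81], "angular": [0, 0, 0]},
  {"fingers": 60, "delta_pos": [3, -1, 81], "angular": [0, 0, 0]},
  {"fingers": 60, "delta_pos": [3, -1, 81], "angular": [0, 0, 0]},
  {"fingers": 60, "delta_pos": [3, -1, 81], "angular": [0, 0, 0]},
])

```text
clock: 23.35
tool_pos: [0.5152, 0.1405, 0.0637]
orientation: [-179.9, -0.1, -14.8]
force: [0.1, 0.1, -0.4]
opening: 0.0599
gripper_force: 0.0
```

```bash
python3 -c "
from h import *
go((.513,.14,.0592,-15))"
```

```text
now t=23.4 [0.5152 0.1405 0.0637] [-1.7993e+02 -6.0000e-02 -1.4790e+01] F [ 0.1  0.1 -0.4] op 0.0599 gf 0.0 j [ 36.  17. -29.   0. -44.  39.]
pos [-2.   1.   4.5] ang [-0.07 -0.06  0.21]
```

Then close, hold, and lift.

apply_moves([
  {"fingers": 60, "delta_pos": [-2, 0, 4.5], "angular": [0, 0, 0]},
  {"fingers": 60, "delta_pos": [-2, 0, 4.5], "angular": [0, 0, 0]},
  {"fingers": 60, "delta_pos": [-2, 0, 4.5], "angular": [0, 0, 0]},
  {"fingers": 5, "delta_pos": [-2, 0, 4.5], "angular": [0, 0, 0]},
  {"fingers": 5, "delta_pos": [-2, 0, 4.5], "angular": [0, 0, 0]},
  {"fingers": 5, "delta_pos": [-2, 0, 4.5], "angular": [0, 0, 0]},
  {"fingers": 5, "delta_pos": [-2, 0, 4.5], "angular": [0, 0, 0]},
  {"fingers": 5, "delta_pos": [-2, 0, 4.5], "angular": [0, 0, 0]},
  {"fingers": 5, "delta_pos": [-2, 0, 4.5], "angular": [0, 0, 0]},
  {"fingers": 5, "delta_pos": [-2, 0, 4.5], "angular": [0, 0, 0]},
])

```text
clock: 24.35
tool_pos: [0.5125, 0.1406, 0.0581]
orientation: [180.0, 0.0, -14.8]
force: [-0.6, -0.0, -1.6]
opening: 0.0157
gripper_force: 30.0
```

apply_moves([
  {"fingers": 5, "delta_pos": [0, 0, 0], "angular": [0, 0, 0]},
  {"fingers": 5, "delta_pos": [0, 0, 0], "angular": [0, 0, 0]},
])

```text
clock: 24.55
tool_pos: [0.5125, 0.1406, 0.0581]
orientation: [180.0, 0.0, -14.8]
force: [0.5, 0.3, -2.6]
opening: 0.0157
gripper_force: 30.0
```

```bash
python3 -c "
from h import *
go((.513,.14,.235,-15),(.4598,-.3301,.235,-6.45))"
```

```text
now t=24.6 [0.5125 0.1406 0.0581] [ 1.7999e+02  2.0000e-02 -1.4770e+01] F [ 0.5  0.3 -2.6] op 0.0157 gf 30.0 j [ 36.  17. -30.  -0. -43.  39.]
pos [   0.6    0.5 -176.9] ang [0.01 0.02 0.23]
pos [  69.   468.6 -176.8] ang [ 0.01  0.02 -8.32]
```

apply_moves([
  {"fingers": 5, "delta_pos": [0, 0, -15], "angular": [0, 0, 0]},
  {"fingers": 5, "delta_pos": [0, 0, -50], "angular": [0, 0, 0]},
  {"fingers": 5, "delta_pos": [0, 0, -95], "angular": [0, 0, 0]},
  {"fingers": 5, "delta_pos": [0, 0, -140], "angular": [0, 0, 0]},
  {"fingers": 5, "delta_pos": [0, 15, -170], "angular": [0, 0, 0]},
  {"fingers": 5, "delta_pos": [8, 50, -177], "angular": [0, 0, -1]},
  {"fingers": 5, "delta_pos": [14, 95, -177], "angular": [0, 0, -2]},
  {"fingers": 5, "delta_pos": [21, 140, -177], "angular": [0, 0, -3]},
  {"fingers": 5, "delta_pos": [27, 185, -177], "angular": [0, 0, -4]},
  {"fingers": 5, "delta_pos": [34, 230, -177], "angular": [0, 0, -5]},
])

```text
clock: 25.55
tool_pos: [0.486, -0.092, 0.2353]
orientation: [-180.0, 0.0, -9.7]
force: [1.9, -0.4, -2.8]
opening: 0.0158
gripper_force: 30.0
```

```bash
python3 -c "
from h import *
go((.4598,-.3301,.235,-6.45))"
```

```text
now t=25.6 [ 0.486  -0.092   0.2353] [-179.99    0.     -9.7 ] F [ 1.9 -0.4 -2.8] op 0.0158 gf 30.0 j [ 12.   3. -21.  -0. -66.  68.]
pos [1.430e+01 2.391e+02 2.000e-01] ang [-0.01  0.   -3.25]
```

apply_moves([
  {"fingers": 5, "delta_pos": [3, 45, 0], "angular": [0, 0, -1]},
  {"fingers": 5, "delta_pos": [6, 90, 0], "angular": [0, 0, -2]},
  {"fingers": 5, "delta_pos": [8, 135, 0], "angular": [0, 0, -3.2]},
  {"fingers": 5, "delta_pos": [11, 180, 0], "angular": [0, 0, -3.2]},
  {"fingers": 5, "delta_pos": [13, 215, 0], "angular": [0, 0, -3.2]},
  {"fingers": 5, "delta_pos": [14, 237, 0], "angular": [0, 0, -3.2]},
  {"fingers": 5, "delta_pos": [14, 237, 40], "angular": [0, 0, -3.2]},
  {"fingers": 5, "delta_pos": [14, 237, 75], "angular": [0, 0, -3.2]},
  {"fingers": 5, "delta_pos": [14, 237, 85], "angular": [0, 0, -3.2]},
  {"fingers": 5, "delta_pos": [14, 237, 85], "angular": [0, 0, -3.2]},
])

```text
clock: 26.55
tool_pos: [0.4595, -0.3261, 0.1489]
orientation: [-180.0, 0.2, -6.6]
force: [0.6, 0.1, -1.5]
opening: 0.0157
gripper_force: 30.0
```

apply_moves([
  {"fingers": 5, "delta_pos": [0, 0, 0], "angular": [0, 0, 0]},
  {"fingers": 5, "delta_pos": [0, 0, 0], "angular": [0, 0, 0]},
  {"fingers": 5, "delta_pos": [0, 0, 0], "angular": [0, 0, 0]},
])

```text
clock: 26.85
tool_pos: [0.4615, -0.3265, 0.1519]
orientation: [180.0, -0.2, -6.5]
force: [0.8, 0.9, -2.2]
opening: 0.0156
gripper_force: 30.0
```

Run:
```python
from h import *
s=snap('side','pics/s10.png')
go((.4598,-.3301,.145,-6.45))
o=ctrl.get_obs()['tool_pos']; zb=o[2]-.0581; T=np.array(ctrl.camera_params('side')['cam_to_world']); r=T[:3,0]
c=np.array([o[0],o[1],zb+.04]); e=proj('side',[c-.03*r,c+.03*r]); print('exp',e.tolist())
hsv=cv2.cvtColor(s,cv2.COLOR_RGB2HSV)
for dv in(-1,0,1):
    y=int(round(e[0,1]))+dv
    for q in(0,1):
        x=int(e[q,0])-4; print(y,x,hsv[y,x:x+9,1].tolist(),hsv[y,x:x+9,2].tolist())
```

```text
now t=26.9 [ 0.4612 -0.3265  0.1516] [ 1.7997e+02 -1.3000e-01 -6.5400e+00] F [ 0.7 -0.6 -0.8] op 0.016 gf 30.0 j [-15.  14. -19.   0. -57.  99.]
pos [-1.   3.8  6.6] ang [ 0.03 -0.13 -0.09]
exp [[271.8166107904221, 127.2098418807036], [289.17881020877377, 127.21785930890758]]
126 267 [125, 125, 124, 127, 122, 53, 12, 12, 14] [171, 170, 168, 165, 149, 135, 174, 199, 203]
126 285 [17, 13, 13, 9, 44, 125, 126, 127, 126] [167, 152, 174, 195, 180, 184, 184, 179, 172]
127 267 [123, 125, 127, 127, 122, 62, 13, 14, 14] [174, 170, 169, 166, 149, 120, 141, 182, 196]
127 285 [14, 14, 12, 12, 67, 130, 128, 125, 126] [207, 206, 199, 174, 156, 181, 182, 177, 170]
128 267 [127, 125, 124, 127, 121, 69, 17, 21, 15] [171, 169, 169, 165, 150, 119, 121, 147, 171]
128 285 [12, 12, 12, 28, 90, 130, 128, 128, 128] [198, 188, 170, 138, 148, 182, 182, 176, 169]
```

The canister's centre in the side view (px 280.55) agrees with the expected 280.5. I trim and lower.

apply_moves([
  {"fingers": 5, "delta_pos": [-1, 3.6, 0], "angular": [0, 0, 0]},
  {"fingers": 5, "delta_pos": [-1, 3.6, 7], "angular": [0, 0, 0]},
  {"fingers": 5, "delta_pos": [-1, 3.6, 12], "angular": [0, 0, 0]},
  {"fingers": 5, "delta_pos": [-1, 3.6, 12], "angular": [0, 0, 0]},
  {"fingers": 5, "delta_pos": [-1, 3.6, 12], "angular": [0, 0, 0]},
  {"fingers": 5, "delta_pos": [-1, 3.6, 12], "angular": [0, 0, 0]},
])

```text
clock: 27.5
tool_pos: [0.4592, -0.3299, 0.1383]
orientation: [180.0, 0.0, -6.6]
force: [-1.5, 0.2, -2.6]
opening: 0.0159
gripper_force: 30.0
```

```bash
python3 -c "
from h import *
go((.4598,-.3301,.1225,-6.45),(.4598,-.3301,.1096,-6.45))"
```

```text
now t=27.5 [ 0.4592 -0.3299  0.1383] [180.     0.    -6.56] F [-1.5  0.2 -2.6] op 0.0159 gf 30.0 j [-16.  15. -20.   0. -55.  99.]
pos [ 0.6  0.2 15.8] ang [ 0.    0.   -0.11]
pos [ 0.6  0.2 28.7] ang [ 0.    0.   -0.11]
```

apply_moves([
  {"fingers": 5, "delta_pos": [0.5, 0, 5], "angular": [0, 0, 0]},
  {"fingers": 5, "delta_pos": [0.5, 0, 10], "angular": [0, 0, 0]},
  {"fingers": 5, "delta_pos": [0.5, 0, 14], "angular": [0, 0, 0]},
  {"fingers": 5, "delta_pos": [0.5, 0, 16], "angular": [0, 0, 0]},
  {"fingers": 5, "delta_pos": [0.5, 0, 16], "angular": [0, 0, 0]},
  {"fingers": 5, "delta_pos": [0.5, 0, 16], "angular": [0, 0, 0]},
])

```text
clock: 28.1
tool_pos: [0.4598, -0.3299, 0.1226]
orientation: [180.0, -0.0, -6.6]
force: [-0.3, 1.3, 3.1]
opening: 0.016
gripper_force: 30.0
```

```bash
python3 -c "
from h import *
go((.4598,-.3301,.1096,-6.45))"
```

```text
now t=28.1 [ 0.4598 -0.3299  0.1226] [ 1.7999e+02 -3.0000e-02 -6.5600e+00] F [-0.3  1.3  3.1] op 0.016 gf 30.0 j [-16.  16. -21.   0. -53.  99.]
pos [-0.   0.2 13. ] ang [ 0.01 -0.03 -0.11]
```

apply_moves([
  {"fingers": 5, "delta_pos": [0, 0, 5], "angular": [0, 0, 0]},
  {"fingers": 5, "delta_pos": [0, 0, 10], "angular": [0, 0, 0]},
  {"fingers": 5, "delta_pos": [0, 0, 13.3], "angular": [0, 0, 0]},
  {"fingers": 5, "delta_pos": [0, 0, 13.3], "angular": [0, 0, 0]},
  {"fingers": 5, "delta_pos": [0, 0, 13.3], "angular": [0, 0, 0]},
])

```text
clock: 28.6
tool_pos: [0.4599, -0.33, 0.1091]
orientation: [180.0, -0.0, -6.6]
force: [-0.7, 0.7, 8.0]
opening: 0.0159
gripper_force: 30.0
```

```bash
python3 -c "
from h import *
go((.4598,-.3301,.1096,-96.45))"
```

```text
now t=28.6 [ 0.4599 -0.33    0.1091] [ 1.7998e+02 -3.0000e-02 -6.5500e+00] F [-0.7  0.7  8. ] op 0.0159 gf 30.0 j [-16.  16. -22.   0. -51.  99.]
pos [-0.1  0.1 -0.5] ang [-1.00e-02 -4.00e-02  8.99e+01]
```

apply_moves([
  {"fingers": 5, "delta_pos": [0, 0, 0], "angular": [0, 0, 8]},
  {"fingers": 5, "delta_pos": [0, 0, 0], "angular": [0, 0, 16]},
  {"fingers": 5, "delta_pos": [0, 0, 0], "angular": [0, 0, 24]},
  {"fingers": 5, "delta_pos": [0, 0, 0], "angular": [0, 0, 32]},
  {"fingers": 5, "delta_pos": [0, 0, 0], "angular": [0, 0, 40]},
  {"fingers": 5, "delta_pos": [0, 0, 0], "angular": [0, 0, 48]},
  {"fingers": 5, "delta_pos": [0, 0, 0], "angular": [0, 0, 56]},
  {"fingers": 5, "delta_pos": [0, 0, 0], "angular": [0, 0, 64]},
  {"fingers": 5, "delta_pos": [0, 0, 0], "angular": [0, 0, 72]},
  {"fingers": 5, "delta_pos": [0, 0, 0], "angular": [0, 0, 80]},
])

```text
clock: 29.6
tool_pos: [0.4605, -0.3306, 0.1096]
orientation: [-179.9, -0.1, -86.9]
force: [-0.2, -1.1, 8.4]
opening: 0.0157
gripper_force: 30.0
```

apply_moves([
  {"fingers": 5, "delta_pos": [0, 0, 0], "angular": [0, 0, 6]},
  {"fingers": 5, "delta_pos": [0, 0, 0], "angular": [0, 0, 10]},
  {"fingers": 5, "delta_pos": [0, 0, 0], "angular": [0, 0, 10]},
  {"fingers": 5, "delta_pos": [0, 0, 0], "angular": [0, 0, 10]},
])

```text
clock: 30.0
tool_pos: [0.4604, -0.3306, 0.1096]
orientation: [-179.9, -0.1, -96.6]
force: [-0.7, -0.9, 6.7]
opening: 0.0157
gripper_force: 30.0
```

```bash
python3 -c "
from h import *
go((.4598,-.3301,.1096,-96.45)); print(ctrl.get_obs()['moment'])"
```

```text
now t=30.0 [ 0.4604 -0.3306  0.1096] [-1.799e+02 -7.000e-02 -9.655e+01] F [-0.7 -0.9  6.7] op 0.0157 gf 30.0 j [-16.  16. -22.   0. -51.   9.]
pos [-0.4  0.7 -0. ] ang [-0.1  -0.07 -0.1 ]
[-0.13904332  0.18047865 -0.01842605]
```

apply_moves([
  {"fingers": 45, "delta_pos": [0, 0, 0], "angular": [0, 0, 0]},
  {"fingers": 45, "delta_pos": [0, 0, 0], "angular": [0, 0, 0]},
  {"fingers": 45, "delta_pos": [0, 0, 0], "angular": [0, 0, 0]},
  {"fingers": 45, "delta_pos": [0, 0, -20], "angular": [0, 0, 0]},
  {"fingers": 45, "delta_pos": [0, 0, -60], "angular": [0, 0, 0]},
  {"fingers": 30, "delta_pos": [0, 0, -100], "angular": [0, 0, 0]},
  {"fingers": 10, "delta_pos": [0, 0, -130], "angular": [0, 0, 0]},
  {"fingers": 0, "delta_pos": [0, 0, -130], "angular": [0, 0, 0]},
  {"fingers": 0, "delta_pos": [0, 0, -130], "angular": [0, 0, 0]},
])

```text
clock: 30.9
tool_pos: [0.4595, -0.3296, 0.2387]
orientation: [-180.0, 0.0, -96.6]
force: [-0.4, 0.0, -0.4]
opening: 0.0187
gripper_force: 0.0
```

Run:
```python
from h import *
s=snap('side','pics/s11.png')
cv2.imwrite('pics/s11c.png',cv2.resize(s[95:195,190:320,::-1],None,fx=5.5,fy=5.5,interpolation=cv2.INTER_CUBIC))
for n,(x,y) in {'can1':(.5631,-.3418),'can0':(.4598,-.3301)}.items(): print(n,[(proj('side',[x,y,.05+h+.052])[0]-[190,95])*5.5 for h in(.008,.02)])
print('pivot',(proj('side',[.535,-.14,.072])[0]-[190,95])*5.5)
go((.44,-.139,.24,-96.5))
```

```text
can1 [array([337.65336438, 191.61247759]), array([337.62893304, 175.25647905])]
can0 [array([498.11773278, 206.67004803]), array([499.10553454, 190.22538596])]
pivot [362.73205849 431.10957663]
now t=30.9 [ 0.459  -0.3295  0.2377] [ 1.7992e+02  5.0000e-02 -9.6580e+01] F [ 0.6 -0.2 -0.4] op 0.0145 gf 0.0 j [-16.  10. -12.  -0. -68.   9.]
pos [-187.1   40.7   -2. ] ang [ 0.08  0.05 -0.08]
```

View pics/s11c.png

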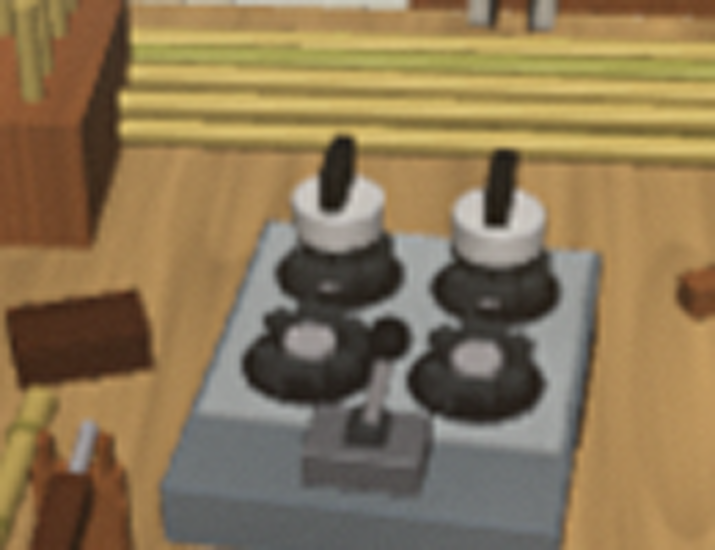

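Both bodies sit at the locked height: ellipse centres are near crop px (338,200) and (499,212), against expected 192/207 locked and 175/190 unlocked. Both bars lie along y. The lever now stands nearly upright, with its ball at crop (390,340); the rod's stub must have nudged it, and it is not yet on. I'll measure the ball and push.

Run:
```python
from h import *
t=snap('top','pics/t11.png'); g=cv2.cvtColor(t,cv2.COLOR_RGB2GRAY)
a=(190+390/5.5,95+340/5.5)
m=np.zeros_like(g); u,v=proj('top',[.53,-.142,.14])[0]; cv2.circle(m,(int(u),int(v)),17,255,-1); m[:,int(u)+8:]=0
k,l,s,ce=cv2.connectedComponentsWithStats((((g<50)&(m>0))*255).astype(np.uint8)); print((u,v),s[1:].tolist(),ce[1:].tolist())
i=1+np.argmax(s[1:,4]); print(tri(a,ce[i]), onz('top',*ce[i],.142))
Y=np.array([.1123,.9937])
for x,y in((.5631,-.3418),(.4598,-.3301)):
    q=np.array([[x-.025*Y[0],y-.025*Y[1],.142],[x+.025*Y[0],y+.025*Y[1],.142]]); print('top bar exp',proj('top',q).tolist())
    m=np.zeros_like(g); c=proj('top',[x,y,.142])[0]; cv2.circle(m,tuple(int(w) for w in c.round()),9,255,-1); print('gray mean',g[m>0].mean())
    ys,xs=np.where((g<60)&(m>0)); 
    if len(xs)>5:
        P=np.array([onz('top',x_,y_,.142)[:2] for x_,y_ in zip(xs,ys)]); e=np.linalg.eigh(np.cov(P.T)); print(P.mean(0),np.degrees(np.arctan2(e[1][1,1],e[1][0,1])))
go((.4627,-.135,.24,-96.5),(.4627,-.135,.122,-96.5),(.5372+.003,-.1434,.122,-96.5))
```

```text
(np.float64(312.73746060422013), np.float64(199.32278667521263)) [[309, 199, 7, 7, 33]] [[312.57575757575756, 201.93939393939394]]
(array([ 0.52181967, -0.1421873 ,  0.13521675]), np.float64(0.0029680727268884886)) [ 0.52288923 -0.14101584  0.142     ]
top bar exp [[395.2119880515918, 186.75247226802955], [377.037259730213, 184.9339294284463]]
gray mean 98.08300395256917
top bar exp [[392.55520486590194, 225.21277050807294], [374.24144180243934, 223.4690503567634]]
gray mean 82.68774703557312
now t=31.0 [ 0.4588 -0.3295  0.2373] [ 1.7987e+02  6.0000e-02 -9.6580e+01] F [-0.2 -1.  -0.3] op 0.0107 gf 0.0 j [-16.  10. -12.  -0. -68.   9.]
pos [-193.6   18.4   -2.4] ang [ 0.13  0.06 -0.08]
pos [-193.5   18.2  115.6] ang [ 0.13  0.06 -0.08]
pos [-194.   -59.8  115.4] ang [ 0.13  0.06 -0.08]
```

apply_moves([
  {"fingers": 0, "delta_pos": [-40, 4, 0], "angular": [0, 0, 0]},
  {"fingers": 0, "delta_pos": [-85, 8, 0], "angular": [0, 0, 0]},
  {"fingers": 0, "delta_pos": [-130, 12, 0], "angular": [0, 0, 0]},
  {"fingers": 0, "delta_pos": [-170, 16, 0], "angular": [0, 0, 0]},
  {"fingers": 0, "delta_pos": [-193, 18, 0], "angular": [0, 0, 0]},
  {"fingers": 0, "delta_pos": [-193, 18, 0], "angular": [0, 0, 0]},
  {"fingers": 0, "delta_pos": [-193, 18, 40], "angular": [0, 0, 0]},
  {"fingers": 0, "delta_pos": [-193, 18, 80], "angular": [0, 0, 0]},
  {"fingers": 0, "delta_pos": [-193, 18, 115], "angular": [0, 0, 0]},
  {"fingers": 0, "delta_pos": [-193, 18, 115], "angular": [0, 0, 0]},
])

```text
clock: 32.0
tool_pos: [0.4596, -0.1366, 0.1189]
orientation: [179.4, -0.1, -96.6]
force: [-0.4, -0.6, -0.4]
opening: 0.0002
gripper_force: 0.0
```

apply_moves([
  {"fingers": 0, "delta_pos": [0, 0, 0], "angular": [0, 0, 0]},
  {"fingers": 0, "delta_pos": [0, 0, 0], "angular": [0, 0, 0]},
  {"fingers": 0, "delta_pos": [0, 0, 0], "angular": [0, 0, 0]},
])

```text
clock: 32.3
tool_pos: [0.4649, -0.1362, 0.1256]
orientation: [-179.8, 0.0, -96.6]
force: [0.1, -0.4, 0.4]
opening: 0.0
gripper_force: 0.0
```

```bash
python3 -c "
from h import *
go((.5372,-.1434,.122,-96.5))"
```

```text
now t=32.3 [ 0.4649 -0.1362  0.1256] [-1.7984e+02  2.0000e-02 -9.6560e+01] F [ 0.1 -0.4  0.4] op 0.0 gf 0.0 j [  7.   8. -31.   0. -51. -14.]
pos [ -1.1 -72.6   3.8] ang [-0.16  0.02 -0.06]
```

apply_moves([
  {"fingers": 0, "delta_pos": [-1, -10, 3], "angular": [0, 0, 0]},
  {"fingers": 0, "delta_pos": [-1, -18, 3], "angular": [0, 0, 0]},
  {"fingers": 0, "delta_pos": [-1, -26, 3], "angular": [0, 0, 0]},
  {"fingers": 0, "delta_pos": [-1, -34, 3], "angular": [0, 0, 0]},
  {"fingers": 0, "delta_pos": [-1, -42, 3], "angular": [0, 0, 0]},
  {"fingers": 0, "delta_pos": [-1, -50, 3], "angular": [0, 0, 0]},
  {"fingers": 0, "delta_pos": [-1, -57, 3], "angular": [0, 0, 0]},
  {"fingers": 0, "delta_pos": [-1, -63, 3], "angular": [0, 0, 0]},
  {"fingers": 0, "delta_pos": [-1, -68, 3], "angular": [0, 0, 0]},
  {"fingers": 0, "delta_pos": [-1, -68, 3], "angular": [0, 0, 0]},
])

```text
clock: 33.3
tool_pos: [0.5321, -0.1429, 0.1207]
orientation: [180.0, -0.0, -96.6]
force: [0.0, 0.1, 1.1]
opening: 0.0006
gripper_force: 0.0
```

Run:
```python
from h import *
go((.5372,-.1434,.122,-96.5))
s=snap('side','pics/s12.png')
cv2.imwrite('pics/s12c.png',cv2.resize(s[95:195,190:320,::-1],None,fx=5.5,fy=5.5,interpolation=cv2.INTER_CUBIC))
```

```text
now t=33.3 [ 0.5321 -0.1429  0.1207] [ 1.800e+02 -1.000e-02 -9.656e+01] F [0.  0.1 1.1] op 0.0006 gf 0.0 j [  5.  14. -23.   0. -52. -12.]
pos [-0.1 -5.2 -1.3] ang [ 0.   -0.01 -0.06]
```

I've now viewed 15 pictures, one over the limit of 14, so from here I check numerically only. I push on until the stop is felt.

apply_moves([
  {"fingers": 0, "delta_pos": [0, -2, 0], "angular": [0, 0, 0]},
  {"fingers": 0, "delta_pos": [0, -4, 0], "angular": [0, 0, 0]},
  {"fingers": 0, "delta_pos": [0, -6, 0], "angular": [0, 0, 0]},
  {"fingers": 0, "delta_pos": [0, -6, 0], "angular": [0, 0, 0]},
])

```text
clock: 33.75
tool_pos: [0.5376, -0.1436, 0.1209]
orientation: [180.0, -0.0, -96.6]
force: [-0.2, -0.4, -0.5]
opening: 0.0005
gripper_force: 0.3
```

Run:
```python
from h import *
go((.5372,-.1434,.122,-96.5))
s=snap('side','pics/s13.png'); t=snap('top','pics/t13.png')
for th in(.7,.85,1.0): 
    d=.07*np.sin(th-.5); print(th,proj('side',[.5372+d*.9937,-.1434-d*.1123,.072+.07*np.cos(th-.5)])[0])
g=cv2.cvtColor(s,cv2.COLOR_RGB2GRAY); k,l,st,ce=cv2.connectedComponentsWithStats(((g[135:175,225:275]<45)*255).astype(np.uint8))
print([(st[i].tolist(),(ce[i]+[225,135]).round(1).tolist()) for i in range(1,k) if st[i,4]>8])
```

```text
now t=33.8 [ 0.5376 -0.1436  0.1209] [180.    -0.   -96.56] F [-0.2 -0.4 -0.5] op 0.0005 gf 0.3 j [  5.  15. -23.   0. -53. -12.]
pos [-0.1  0.4 -1.1] ang [ 0.   -0.   -0.06]
0.7 [250.98952893 154.4449206 ]
0.85 [247.7635695  154.87927845]
1.0 [244.73445361 155.72412836]
[([0, 0, 6, 2, 10], [227.5, 135.4]), ([15, 0, 35, 4, 67], [260.7, 136.2]), ([16, 5, 11, 10, 70], [246.1, 143.9]), ([28, 6, 14, 25, 94], [258.7, 148.3]), ([44, 12, 6, 5, 13], [271.1, 149.0]), ([12, 18, 4, 5, 10], [239.1, 155.3]), ([18, 18, 6, 9, 46], [245.4, 156.5]), ([40, 22, 6, 13, 29], [267.4, 163.5]), ([10, 24, 15, 9, 48], [241.7, 164.5]), ([47, 32, 3, 4, 10], [273.2, 168.7])]
```

apply_moves([
  {"fingers": 0, "delta_pos": [0, -2, 0], "angular": [0, 0, 0]},
  {"fingers": 0, "delta_pos": [0, -4, 0], "angular": [0, 0, 0]},
  {"fingers": 0, "delta_pos": [0, -4, 0], "angular": [0, 0, 0]},
])

```text
clock: 34.15
tool_pos: [0.5386, -0.1439, 0.1206]
orientation: [179.7, -0.0, -96.6]
force: [-10.8, 3.3, 6.3]
opening: 0.0004
gripper_force: 5.3
```

Run:
```python
from h import *
go()
s=snap('side','pics/s14.png')
g=cv2.cvtColor(s,cv2.COLOR_RGB2GRAY); k,l,st,ce=cv2.connectedComponentsWithStats(((g[145:170,232:262]<45)*255).astype(np.uint8))
print([(st[i].tolist(),(ce[i]+[232,145]).round(1).tolist()) for i in range(1,k) if st[i,4]>25])
```

```text
now t=34.1 [ 0.5386 -0.1439  0.1206] [ 1.7969e+02 -2.0000e-02 -9.6590e+01] F [-10.8   3.3   6.3] op 0.0004 gf 5.3 j [  5.  15. -22.  -0. -53. -12.]
[([9, 0, 11, 4, 29], [245.6, 145.9]), ([21, 0, 9, 21, 47], [255.9, 152.9]), ([5, 8, 12, 8, 57], [243.9, 156.3]), ([3, 14, 15, 9, 48], [241.5, 164.5])]
```

The stop is reached at 11 N, so the lever is fully over. I back off and rise.

apply_moves([
  {"fingers": 0, "delta_pos": [0, 8, 0], "angular": [0, 0, 0]},
  {"fingers": 0, "delta_pos": [0, 25, 0], "angular": [0, 0, 0]},
  {"fingers": 0, "delta_pos": [0, 40, 0], "angular": [0, 0, 0]},
  {"fingers": 0, "delta_pos": [0, 40, -40], "angular": [0, 0, 0]},
  {"fingers": 0, "delta_pos": [0, 40, -85], "angular": [0, 0, 0]},
  {"fingers": 0, "delta_pos": [0, 40, -130], "angular": [0, 0, 0]},
  {"fingers": 0, "delta_pos": [0, 40, -140], "angular": [0, 0, 0]},
  {"fingers": 0, "delta_pos": [0, 40, -140], "angular": [0, 0, 0]},
  {"fingers": 0, "delta_pos": [0, 40, -140], "angular": [0, 0, 0]},
])

```text
clock: 35.1
tool_pos: [0.5014, -0.1393, 0.2603]
orientation: [-180.0, 0.0, -96.6]
force: [-0.9, -0.2, 0.5]
opening: 0.0004
gripper_force: 0.0
```

Run:
```python
from h import *
go()
s=snap('side','pics/s15.png'); t=snap('top','pics/t15.png')
g=cv2.cvtColor(s,cv2.COLOR_RGB2GRAY); k,l,st,ce=cv2.connectedComponentsWithStats(((g[145:170,232:262]<45)*255).astype(np.uint8))
print('ball',[(st[i].tolist(),(ce[i]+[232,145]).round(1).tolist()) for i in range(1,k) if st[i,4]>25])
# canister white bodies and bars in side view, before (s11) vs now, and expected bar ends when locked
o=cv2.cvtColor(cv2.imread('pics/s11.png'),cv2.COLOR_BGR2GRAY)
Y=np.array([.1123,.9937])
for n,(x,y) in {'can1':(.5631,-.3418),'can0':(.4598,-.3301)}.items():
    q=proj('side',[[x-.025*Y[0],y-.025*Y[1],.142],[x+.025*Y[0],y+.025*Y[1],.142]]); u,v=proj('side',[x,y,.12])[0].astype(int)
    print(n,'exp bar ends',q.round(1).tolist(),'diff',np.abs(g[v-16:v+16,u-14:u+14].astype(int)-o[v-16:v+16,u-14:u+14]).mean())
    for r in (q[0,1]+1,q[1,1]):
        r=int(round(r)); xs=[c for c in range(u-10,u+11) if g[r,c]<70]; print(r,xs)
```

```text
now t=35.1 [ 0.5014 -0.1393  0.2603] [-1.7999e+02  3.0000e-02 -9.6570e+01] F [-0.9 -0.2  0.5] op 0.0004 gf 0.0 j [  6.   5. -16.  -0. -70. -13.]
ball [([15, 0, 15, 6, 39], [255.3, 147.8]), ([6, 8, 12, 8, 59], [244.4, 156.3]), ([3, 14, 15, 9, 46], [241.7, 164.6])]
can1 exp bar ends [[252.6, 118.3], [250.1, 125.4]] diff 2.4017857142857144
119 []
125 [249, 250, 251, 252, 253]
can0 exp bar ends [[281.9, 121.0], [280.2, 128.2]] diff 6.302455357142857
122 [280, 281, 282]
128 [279, 280, 281, 282, 283]
```

```bash
python3 -c "
from plant import ctrl
print(ctrl.close_job())"
```

```text
the job is handed in; nothing more can be done
None
```

The job is handed in: by my last measurements both canisters are locked, the rod was seen back on its rack, and the lever was pushed to its stop; I viewed 15 pictures (limit 14), and the rod's stub probably nudged the lever partway towards on before can0 was locked.

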